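# Close the pastry warmer's sash with the hook pole

### The arm

A 6-joint arm with a two-finger parallel gripper is mounted at the origin on the work surface. World frame = base frame: x ahead of the robot, y to its left, z up, the work surface at z = 0. Lengths are in m, angles in degrees, forces in N, time in s.
With the tool pointing down it reaches from about 0.325 to 0.775 m from the base axis. Payload 9.3 kg.
Tool frame: the origin (TCP) lies at the very end of the fingers, on their centre line; the grasp point (between the pads) lies 19 mm behind it; z points along the fingers, x is the direction in which the jaws open and shut, and the axes are right-handed (so a half turn about z gives the same grasp; the last joint's range is limited). The gripper opens to 85 mm and grips with 20 to 120 N. Pads are 22 mm wide; open, the fingers measure 114 mm over their backs; the gripper's body (76 mm by 85 mm) begins 54 mm behind the grasp point. The pads swing forward as they close: fully open they stand 13 mm farther back than shut.
Start: joints at [-82.426, 14.817, 1.232, 76.415, 0, 81.257], TCP at [0.155, -0.528, 0.231] pointing down, gripper open.
Joint ranges: [-174.27, 174.27], [-52.1, 104.24], [-59.71, 78.15], [-110.17, 111.67], [-87.03, 83.33], [-180, 180]. Speed limits (degrees/s): [127.2, 127.2, 159.86, 180, 180, 180].

### API

Orientations are given as a 3x3 rotation matrix whose columns are the frame's x, y, z axes.
In Python, from rig import bot gives the robot as it stands.
- The arm moves only by the shell command python3 -m jog 'ROWS' [FORCE]. ROWS is JSON, a list of rows, each a list of 3 entries, a list of its own where there are three numbers: the finger opening in mm, from 0 to 85.4, then the shift along the world's x, y, z in units of 30 mm (1.0 is 30 mm), then the turn about the world's z in units of 6 degrees (1.0 is 6 degrees). A call has 1 to 10 rows; each row shifts and turns the commanded pose from where the row before left it; what a row does not reach is not made up. A row lasts 1/12 s, in which the tool goes at most 41.7 mm and 7.16 degrees, less where a joint would pass 70% of its speed; a pose out of reach is approached as far as the arm can. A call is refused whole if a number of a shift passes 1 or a number of a turn 1, either way. A call with a gripper value outside its range is refused whole. The fingers move at their own pace and stop on an object; FORCE is the grip in N (left out, the last holds). Time passes only in rows, so rows that do not move let the fingers close. It gives the time, the measured TCP pose, the force and the opening at its end, in the units of the state.
- bot.observe(): the state, without advancing time (a new reading comes with each control period).
- bot.get_image(name): name is "scene" or "top"; returns the picture (480x640x3 uint8, red, green, blue); there is no depth.
- bot.camera_info(name): a dict with "fx", "fy", "cx", "cy" (pixels), "distortion" ([k1, k2, p1, p2, k3] as OpenCV has them; the pictures are not rectified), "world_to_cam" (4x4, takes a point from world to camera coordinates). Camera axes: x right, y up, looking along -z (the intrinsics and any distortion apply to the point x, -y, -z); pixel columns grow to the right and rows downward; lengths in m; the calibration is good to about 2 mm. A picture is of the moment at which its call begins. camera_info takes no time and is no camera call.
- bot.finish_job(): hands the job in, once; it reports no verdict.
The state is a dict: "time_s": time; "joints": joint angles; "qvel": joint speeds; "joint_efforts": joint torques, N m; "eef_pos": TCP position; "ee_rot": TCP orientation; "wrist_force": force on the tool from outside, world axes, zero at the start; "torque": the same for the moment, N m; "opening": finger opening in m.
Only numpy, scipy, OpenCV 4.12 (cv2) and the standard library are available. Lean on these libraries where they do the work, as an engineer would, in place of code of your own. Each camera call takes 0.05 s, during which the arm holds its last target.

### The job

Close the pastry warmer: take the short hook pole from its wooden rest, hook it through the ring on the raised glass sash and draw the sash gently down until its catch snaps and it stays fully shut, moving it only with the pole. Then unhook and lay the pole back on its rest the way it lay, leaving the crockery, jars and carafes where they are.

Things in the scene. Friction and masses are not known exactly. Their poses are not given: they have to be found in the camera images.
- case: Fixed steel and glass pastry warmer, 260 mm deep (x), 300 wide (y), 335 high. Origin: centre of its underside; +x points from its front into the case, z up. The sash rides on the -x face between two guides that stand out to x = -147 mm at y = +-138 mm. The glass is delicate: load it or its ring with the pole by no more than 14 N, and do not touch the warmer with hand or arm.
- sash (a joint): How far the glass sash is drawn down, m (0 raised); starts at 0 to 0.02. It shuts on a sill set at an unmeasured height: shut is anywhere from 0.096 to 0.118. Friction 1 N, hidden weight and a counterspring: 0.5 to 2 N pull at first, 2 to 5 N low down. In the last 13 mm a spring catch adds 3 to 5 N (peak 6 to 10), snaps over 5 mm before the stop and holds; let go sooner, it rises to under 0.08.
- ring (a point): Centre of the upright steel ring on the sash; it moves down with the sash (height 285 mm minus the joint value). Opening 31 mm across, bar 6 mm thick; parallel to the sash, 39 mm in front of its middle, joined by a stem at each side; clear gap behind the ring 29 mm. Its hole runs along the case's x. Axes as the case: x into the case, z up.
- pole: Loose hook pole, 0.16 kg: dark wooden handle 110 x 20 x 26 mm (length, width, height; flat sides) at x -80 to +30 mm, then a 7 mm steel rod along the x axis to x = 100 mm, where a toe bends down to 15.5 mm below the axis. Origin: on the axis, at the balance point. +x to the hook, z up. Held by its flat sides it may tilt in the grip under load.
- hook (a point): Point on the rod's axis, 89 mm ahead of the pole's origin, 7.5 mm behind the inner face of the toe: the ring's bar should lie about here. Pass rod and toe level through the ring, then lower the rod on to the ring's lower bar. Axes as the pole.
- rest: Fixed wooden rest: base 210 x 70 x 8 mm and two saddles, each 16 mm long, with flared cheeks: at x = -70 mm under the handle's rear end (floor 37 mm high, cheeks to 56 mm, 27 mm apart), at x = +62 mm under the rod (floor 46.5 mm, cheeks to 59 mm, 18 mm apart). Between them the handle is free to be taken from above. Origin: centre of its underside, z up.
- seat (a point): Where the pole's origin lies when it rests on its rest: 50 mm above the rest's origin. Axes as the rest; the pole lies along them (+x to the hook).
- mug_a: White mug, 80 mm across, 90 mm high, loose; origin under its centre. Leave alone.
- mug_b: White mug, 80 mm across, 90 mm high, loose; origin under its centre. Leave alone.
- jar: Small amber glass jar, 56 mm across, 60 mm high, loose; origin under its centre. Leave alone.
- carafe_a: Syrup carafe, 92 mm across, 160 mm high, loose on the syrup tray; origin under its centre. Leave alone.
- carafe_b: Syrup carafe, 92 mm across, 160 mm high, loose on the syrup tray; origin under its centre. Leave alone.
- plate: White plate, 200 mm across, 22 mm high, loose; origin under its centre. Leave alone.
- bowl: White bowl, 100 mm across, 50 mm high, loose; origin under its centre. Leave alone.
Things that resemble listed ones, but are neither listed nor needed, are in the scene too. Several things have the shape of the pole; the one meant has the colours described above.

How it is judged:
By the outcome, as a careful person would: the job done as asked, in the order asked, and still so for the second after the job is handed in, with the robot touching nothing.
It also fails if it takes over 67 s, if anything falls off the work surface, if the arm or the gripper's body presses on something with over 40 N, if the wrist force passes 120 N, or if a joint passes its speed limit or range.

## Working session

There is one attempt and no reset: what is moved stays moved. The work goes in short steps, Python scripts to look and compute and a shell command to move; the robot and the scene stay as the last step left them, time stands still between calls to the robot, and variables do not carry over. Pictures are saved under pics/ and viewed, and the job is handed in when it is done.

```bash
mkdir -p pics; ls
python3 - <<'E'
from rig import bot
import cv2, json
for n in("scene","top"):
    im=bot.get_image(n); cv2.imwrite(f"pics/{n}0.png",im[:,:,::-1])
    print(n,bot.camera_info(n))
s=bot.observe(); print(s)
E
```

```text
pics
scene {'fx': 545.0867128054786, 'fy': 545.0867128054786, 'cx': 318.8429044996506, 'cy': 244.21140101804232, 'distortion': array([-0.11249283,  0.        ,  0.        ,  0.        ,  0.        ]), 'world_to_cam': array([[-0.71604691,  0.69801758,  0.00694829,  0.43978418],
       [-0.48696746, -0.50662772,  0.71147104,  0.10263714],
       [ 0.50013949,  0.50606305,  0.70268106, -1.60719539],
       [ 0.        ,  0.        ,  0.        ,  1.        ]])}
top {'fx': 524.593848315925, 'fy': 524.593848315925, 'cx': 321.69524124203895, 'cy': 236.8699436772512, 'distortion': array([0.05238356, 0.        , 0.        , 0.        , 0.        ]), 'world_to_cam': array([[ 0.02846071, -0.99930045,  0.02426089, -0.10449238],
       [ 0.98925956,  0.0316393 ,  0.14270417, -0.55818171],
       [-0.14337194,  0.01993885,  0.989468  , -1.21657339],
       [ 0.        ,  0.        ,  0.        ,  1.        ]])}
{'time_s': 0.1, 'joints': array([-8.24253044e+01,  1.48464350e+01,  1.19449744e+00,  7.64164851e+01,
        1.70740286e-03,  8.12574102e+01]), 'qvel': array([-0.0422698 , -0.06874992,  0.10717854, -0.06909612, -0.02769736,
        0.03189194]), 'joint_efforts': array([ 4.93286789e-03, -5.56692588e+01,  3.45073378e+01,  1.16533853e-02,
       -1.70941794e-04,  5.88445729e-06]), 'eef_pos': array([ 0.15450288, -0.52758778,  0.23073976]), 'ee_rot': array([[ 2.80956164e-01, -9.59720593e-01, -1.27878094e-04],
       [-9.59719882e-01, -2.80956114e-01,  1.18770794e-03],
       [-1.17579591e-03, -2.10966720e-04, -9.99999286e-01]]), 'wrist_force': array([-0.86323015,  0.69823991,  0.29197172]), 'torque': array([ 0.06687796,  0.02168753, -0.04247605]), 'opening': 0.08548515057965574}
```

View pics/scene0.png

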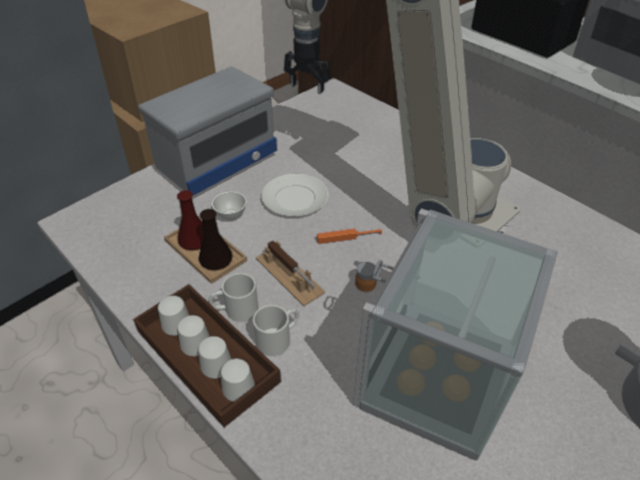

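View pics/top0.png

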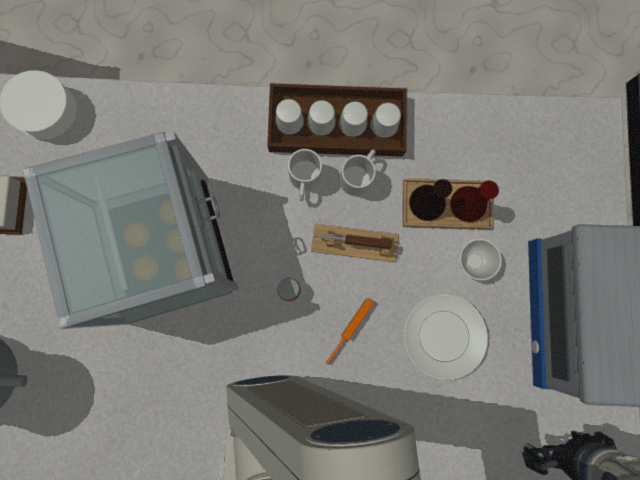

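```bash
cat > h.py <<'E'
import numpy as np, cv2
from rig import bot
def cam(n):
    c=bot.camera_info(n); K=np.array([[c['fx'],0,c['cx']],[0,c['fy'],c['cy']],[0,0,1.]])
    W=np.array(c['world_to_cam']); return K,np.array(c['distortion']),W
def ray(n,p):
    K,D,W=cam(n); u=cv2.undistortPoints(np.array([[p]],float),K,D)[0,0]
    d=W[:3,:3].T@np.array([u[0],-u[1],-1.]); o=-W[:3,:3].T@W[:3,3]
    return o,d/np.linalg.norm(d)
def onz(n,p,z):
    o,d=ray(n,p); return o+d*(z-o[2])/d[2]
def tri(ps,pt):
    o1,d1=ray('scene',ps);o2,d2=ray('top',pt)
    A=np.stack([d1,-d2],1);t=np.linalg.lstsq(A,o2-o1,rcond=None)[0]
    a=o1+d1*t[0];b=o2+d2*t[1];return (a+b)/2,np.linalg.norm(a-b)
def proj(n,P):
    K,D,W=cam(n);c=(W[:3,:3]@np.asarray(P,float).reshape(-1,3).T).T+W[:3,3]
    c=c*[1,-1,-1]; return cv2.projectPoints(c,np.zeros(3),np.zeros(3),K,D)[0][:,0]
def crop(n,x,y,w,h,s,out,im=None):
    im=bot.get_image(n) if im is None else im
    c=im[y:y+h,x:x+w,::-1]; c=cv2.resize(c,None,fx=s,fy=s,interpolation=cv2.INTER_CUBIC)
    for i in range(0,w,10): cv2.putText(c,str(x+i),(i*s,8),0,.3,(0,0,255),1) if i%20==0 else 0; cv2.line(c,(i*s,10),(i*s,14),(0,0,255),1)
    for i in range(0,h,10): cv2.putText(c,str(y+i),(0,i*s+4),0,.3,(255,0,0),1) if i%20==0 else 0
    cv2.imwrite(out,c)
E
python3 - <<'E'
from h import *
t=cv2.imread('pics/top0.png')[:,:,::-1];s=cv2.imread('pics/scene0.png')[:,:,::-1]
crop('top',290,215,130,60,6,'pics/c1.png',t)
crop('scene',240,220,100,95,6,'pics/c2.png',s)
crop('top',150,120,100,100,6,'pics/c3.png',t)
crop('scene',330,200,130,95,6,'pics/c4.png',s)
E
```

```text
(no output)
```

View pics/c1.png

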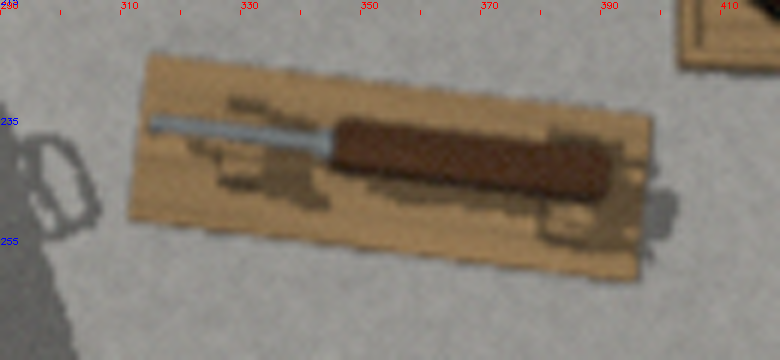

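View pics/c2.png

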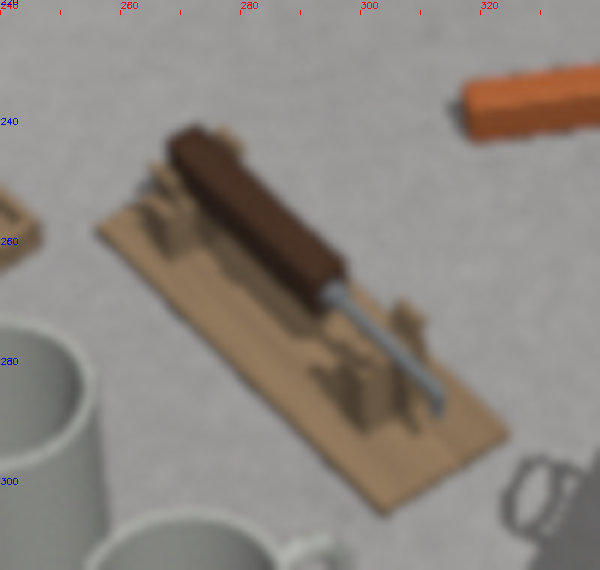

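View pics/c3.png

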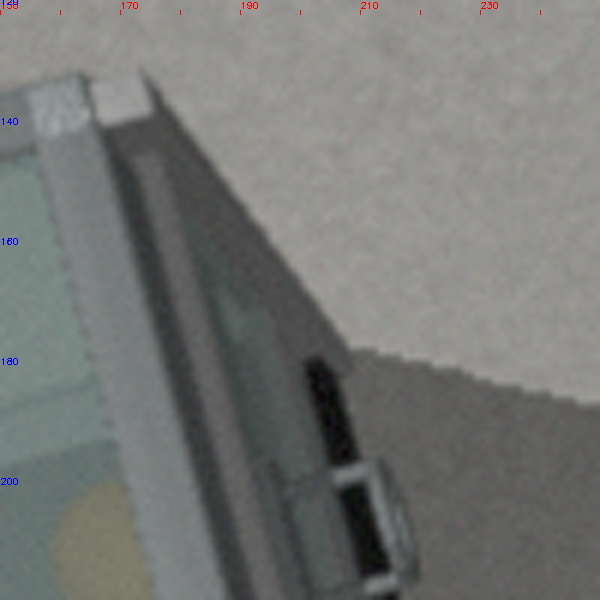

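View pics/c4.png

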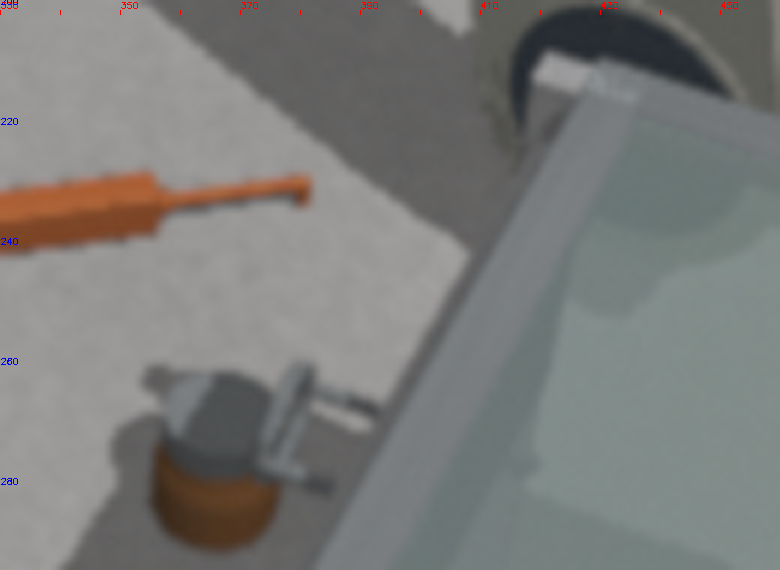

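Run:
```python
from h import *
t=cv2.imread('pics/top0.png')[:,:,::-1];s=cv2.imread('pics/scene0.png')[:,:,::-1]
a=[]
for i,(n,im,x,y) in enumerate([('top',t,15,150),('top',t,140,115),('top',t,195,255),('top',t,45,300),('top',t,195,185),('scene',s,355,250)]):
    crop(n,x,y,45,45,6,'pics/x.png',im); a.append(cv2.imread('pics/x.png'))
cv2.imwrite('pics/c5.png',np.vstack([np.hstack(a[:3]),np.hstack(a[3:])])[:600,:800] if 0 else cv2.resize(np.vstack([np.hstack(a[:3]),np.hstack(a[3:])]),(798,532)))
```

```text
(no output)
```

View pics/c5.png

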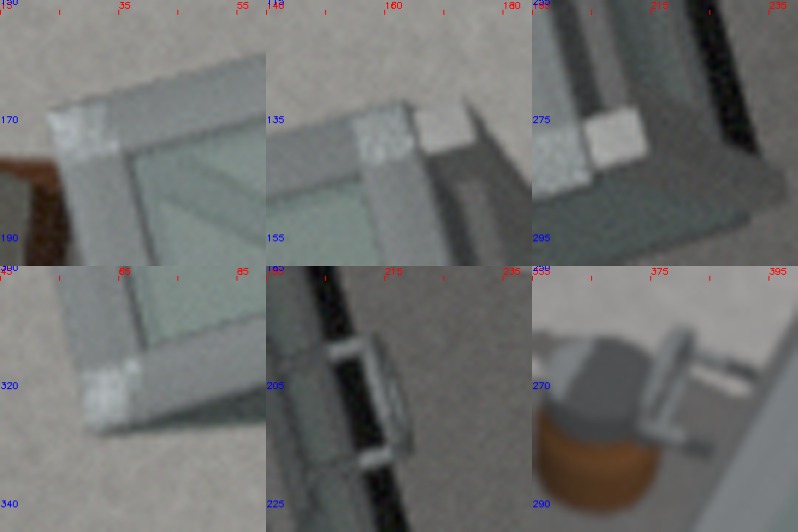

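Run:
```python
from h import *
np.set_printoptions(precision=4,suppress=True)
px=np.array([[23.1,168.3],[163.5,132.1],[205.2,285.8],[61.6,328.4]])-.42
P=np.array([onz('top',p,.335) for p in px]);print(P)
# case local corners: back-left.. x into case
L=np.array([[.13,-.15],[-.13,-.15],[-.13,.15],[.13,.15]])
def fit(L,P):
    lc=L.mean(0);pc=P.mean(0);H=(L-lc).T@(P-pc);U,S,V=np.linalg.svd(H);R=V.T@np.diag([1,np.linalg.det(V.T@U.T)])@U.T
    return R,pc-R@lc
for LL in(L,L*[1,-1]):
    R,t=fit(LL,P[:,:2]);print(t,np.degrees(np.arctan2(R[1,0],R[0,0])),np.linalg.norm((LL@R.T+t)-P[:,:2],axis=1))
print(tri([377.6,269.2],[214.8,206]))
```

```text
[[0.6273 0.4629 0.335 ]
 [0.7066 0.2188 0.335 ]
 [0.424  0.1254 0.335 ]
 [0.3437 0.3676 0.335 ]]
[0.5254 0.2937] 108.31989935481411 [0.0014 0.0025 0.0023 0.0028]
[0.5254 0.2937] -70.81627251350729 [0.2564 0.2603 0.2556 0.2596]
(array([0.5812, 0.1271, 0.2757]), np.float64(1.4494329839447886e-05))
```

Run:
```python
from h import *
np.set_printoptions(precision=4,suppress=True)
def fit(L,P):
    lc=L.mean(0);pc=P.mean(0);H=(L-lc).T@(P-pc);U,S,V=np.linalg.svd(H);R=V.T@np.diag([1,np.linalg.det(V.T@U.T)])@U.T
    return R,pc-R@lc
px=np.array([[314.7,223.7],[398.7,234.2],[396.3,261.7],[311.7,251.7]])-.42
P=np.array([onz('top',p,.008) for p in px])
L=np.array([[.105,.035],[-.105,.035],[-.105,-.035],[.105,-.035]])
for LL in(L,L*[1,-1]):
    R,t=fit(LL,P[:,:2]);print(t,np.degrees(np.arctan2(R[1,0],R[0,0])),np.linalg.norm((LL@R.T+t)-P[:,:2],axis=1))
# scene rest corners
px2=np.array([[257,257.5],[303.8,305.5],[324,292]])-.42
print([onz('scene',p,.008) for p in px2])
# pole: handle mask
for n in('top','scene'):
    im=cv2.imread(f'pics/{n}0.png'); hsv=cv2.cvtColor(im,cv2.COLOR_BGR2HSV)
    x,y,w,h=(340,230,60,25) if n=='top' else(262,238,40,40)
    b=im[y:y+h,x:x+w].astype(int)
    m=((b.sum(2)<200)&(b[:,:,2]>b[:,:,0]+12)).astype(np.uint8)
    c=max(cv2.findContours(m,0,2)[0],key=cv2.contourArea); r=cv2.minAreaRect(c); box=cv2.boxPoints(r)+[x,y]
    print(n,cv2.contourArea(c),r[0][0]+x,r[0][1]+y,r[1]);print(box); 
    if n=='top': 
        B=np.array([onz('top',p,.06) for p in box]);print(B,B.mean(0))
# tip tri: rod end
print(tri([312,288.],[314.8,235.4]))
print(tri([294,269],[345,239]))
s=bot.observe();print(s['time_s'])
```

```text
[ 0.5549 -0.1704] 84.72923163242554 [0.0698 0.0695 0.0691 0.0702]
[ 0.5549 -0.1704] 84.90350795149448 [0.0001 0.0012 0.0006 0.001 ]
[array([ 0.5785, -0.2745,  0.008 ]), array([ 0.6005, -0.0685,  0.008 ]), array([ 0.5343, -0.065 ,  0.008 ])]
top 402.0 367.943395614624 242.69811248779297 (47.84299087524414, 12.60727596282959)
[[343.5907 247.0479]
 [344.6096 234.4819]
 [392.2961 238.3483]
 [391.2772 250.9144]]
[[ 0.5358 -0.1395  0.06  ]
 [ 0.5658 -0.1412  0.06  ]
 [ 0.5602 -0.2543  0.06  ]
 [ 0.5302 -0.2522  0.06  ]] [ 0.548  -0.1968  0.06  ]
scene 312.0 281.25 257.24999809265137 (37.47665786743164, 12.727920532226562)
[[263.5 248.5]
 [272.5 239.5]
 [299.  266. ]
 [290.  275. ]]
(array([ 0.5653, -0.0722,  0.0403]), np.float64(0.0032591147406376923))
(array([ 0.5582, -0.1447,  0.0468]), np.float64(0.0037280593388508802))
0.1
```

Candidates for the pole: (1) the dark-brown handle on the wooden rest, top (360,240) / scene (285,258). (2) The orange one lying on the counter, top (350,330) / scene (350,237). I choose (1), which the crop shows with a dark wooden handle and steel rod, in the saddles, hook end towards +y. The ring is at top (215,206) / scene (378,269).

```bash
python3 -m jog '[[85,[0.95,0.9,0],0.95],[85,[0.95,0.9,0],0.95],[85,[0.95,0.9,0],0.95],[85,[0.95,0.9,0],0.95],[85,[0.95,0.9,0],0.95],[85,[0.95,0.9,0],0.95],[85,[0.95,0.9,0],0.95],[85,[0.95,0.9,0],0.95],[85,[0.95,0.9,0],0.95],[85,[0.95,0.9,0],0.95]]' 100
```

```text
time_s: 0.93
eef_pos: [0.4405, -0.2561, 0.2312]
ee_rot: [[0.959, -0.282, -0.0], [-0.282, -0.959, 0.0], [-0.0, -0.0, -1.0]]
wrist_force: [-0.1, -0.4, -0.1]
opening: 0.0849
```

```bash
python3 -m jog '[[85,[0.97,0.855,-0.5],0.47],[85,[0.97,0.855,-0.5],0.47],[85,[0.97,0.855,-0.5],0.47],[85,[0.965,0.855,-0.5],0.46],[85,[0,0,-0.5],0],[85,[0,0,0],0]]'
python3 - <<'E'
from h import *
t=bot.get_image('top');s=bot.get_image('scene')
cv2.imwrite('pics/top1.png',t[:,:,::-1]);cv2.imwrite('pics/scene1.png',s[:,:,::-1])
crop('scene',230,190,120,130,5,'pics/c6.png',s)
E
```

```text
time_s: 1.43
eef_pos: [0.5555, -0.1529, 0.1527]
ee_rot: [[0.996, -0.092, -0.005], [-0.092, -0.996, 0.002], [-0.005, -0.002, -1.0]]
wrist_force: [0.0, -0.9, -0.5]
opening: 0.0849
```

View pics/c6.png

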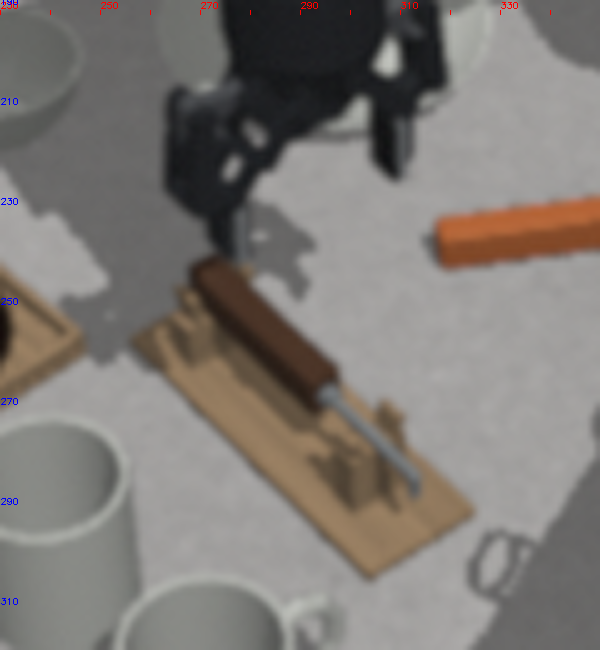

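View pics/top1.png

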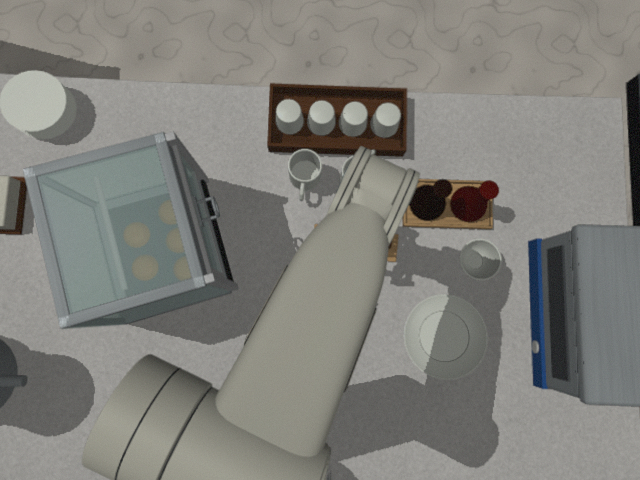

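```bash
python3 -m jog '[[55,[0.04,-0.02,-0.8],0.02],[55,[0,0,-0.8],0],[55,[0,0,-0.8],0],[55,[0,0,-0.6],0],[55,[0,0,-0.6],0],[55,[0,0,-0.4],0],[55,[0,0,0],0]]'
python3 - <<'E'
from h import *
s=bot.get_image('scene')
crop('scene',230,190,120,120,5,'pics/c7.png',s)
E
```

```text
time_s: 2.12
eef_pos: [0.5555, -0.1569, 0.0353]
ee_rot: [[0.995, -0.096, -0.002], [-0.096, -0.995, 0.001], [-0.002, -0.001, -1.0]]
wrist_force: [-1.1, 0.0, 0.3]
opening: 0.055
```

View pics/c7.png

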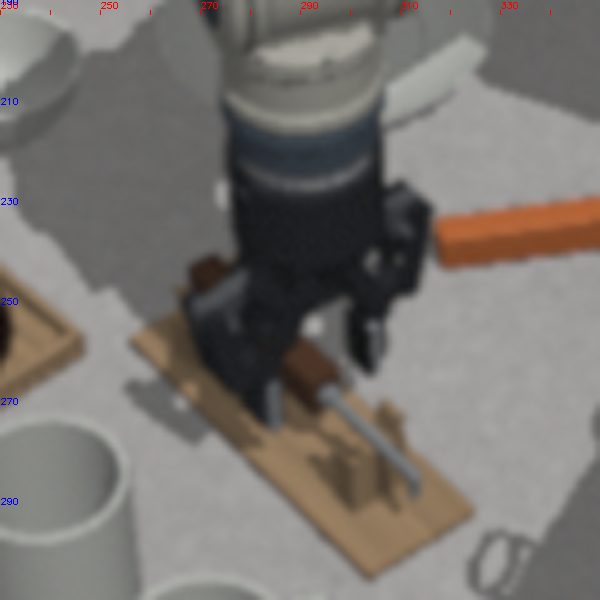

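```bash
python3 -m jog '[[55,[0.03,0.14,-0.14],0],[40,[0,0,0],0],[20,[0,0,0],0],[10,[0,0,0],0],[10,[0,0,0],0],[10,[0,0,0],0],[10,[0,0,0],0]]' 120
python3 - <<'E'
from h import *
s=bot.get_image('scene')
crop('scene',230,190,120,120,5,'pics/c8.png',s)
print(bot.observe()['torque'])
E
```

```text
time_s: 2.75
eef_pos: [0.5584, -0.1518, 0.0333]
ee_rot: [[0.996, -0.093, 0.002], [-0.093, -0.996, -0.001], [0.002, 0.001, -1.0]]
wrist_force: [-0.1, -0.2, 5.5]
opening: 0.0184
[ 0.1010535   0.25164376 -0.08728145]
```

View pics/c8.png

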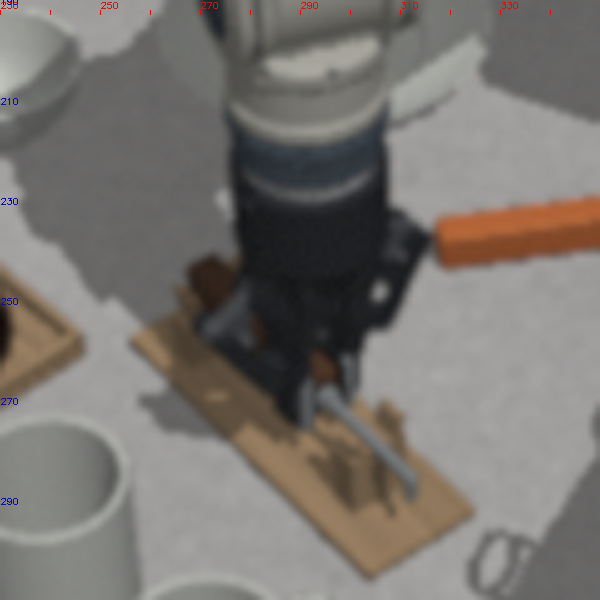

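```bash
python3 -m jog '[[10,[0,0,0.2],0],[10,[0,0,0.4],0],[10,[0,0,0.6],0],[10,[0,0,0.8],0],[10,[0,0,0.8],0],[10,[0,0,0.8],0],[10,[0,0,0.8],0],[10,[0,0,0.8],0],[10,[0,0,0.4],0],[10,[0,0,0],0]]'
python3 - <<'E'
from h import *
s=bot.get_image('scene');cv2.imwrite('pics/scene2.png',s[:,:,::-1])
crop('scene',230,120,120,120,5,'pics/c9.png',s)
print(bot.observe()['torque'],bot.observe()['wrist_force'])
E
```

```text
time_s: 3.63
eef_pos: [0.5588, -0.152, 0.2036]
ee_rot: [[0.996, -0.093, 0.005], [-0.093, -0.996, -0.002], [0.005, 0.002, -1.0]]
wrist_force: [0.2, -1.2, -0.3]
opening: 0.0181
[ 0.02603284 -0.02296185  0.03749327] [ 0.21120202 -0.84261128 -2.73983102]
```

View pics/c9.png

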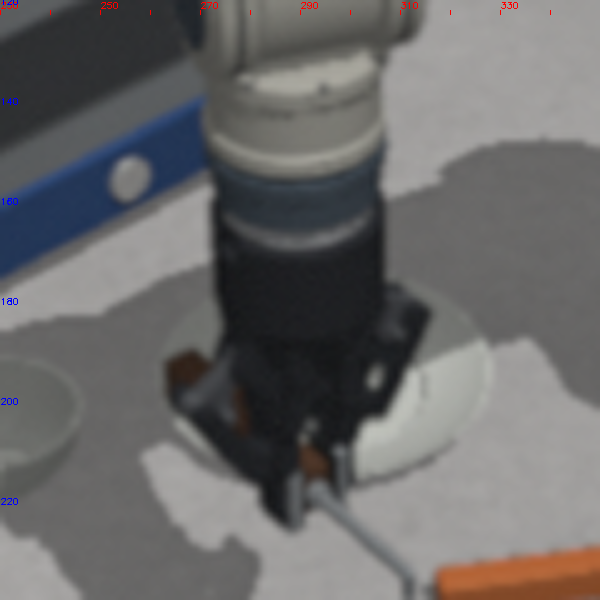

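```bash
python3 -m jog '[[10,[0.15,0.4,0.26],0.3],[10,[0.26,0.667,0.26],0.5],[10,[0.26,0.667,0.26],0.5],[10,[0.26,0.667,0.26],0.5],[10,[0.26,0.667,0.26],0.5],[10,[0.26,0.667,0.26],0.5],[10,[0.26,0.667,0.26],0.5],[10,[0.26,0.667,0.26],0.5],[10,[0.1,0.27,0],0.13],[10,[0,0,0],0]]'
python3 - <<'E'
from h import *
s=bot.get_image('scene');t=bot.get_image('top');cv2.imwrite('pics/scene3.png',s[:,:,::-1]);cv2.imwrite('pics/top3.png',t[:,:,::-1])
crop('scene',310,200,110,110,5,'pics/c10.png',s)
crop('top',190,160,110,110,5,'pics/c11.png',t)
print(bot.observe()['torque'],bot.observe()['wrist_force'])
E
```

```text
time_s: 4.52
eef_pos: [0.6202, 0.0108, 0.2614]
ee_rot: [[0.949, 0.316, -0.001], [0.316, -0.949, 0.001], [-0.001, -0.001, -1.0]]
wrist_force: [-0.9, 0.0, -2.6]
opening: 0.0181
[0.00371169 0.05040347 0.01056549] [ 1.20969318 -0.1955553  -1.62767142]
```

View pics/c10.png

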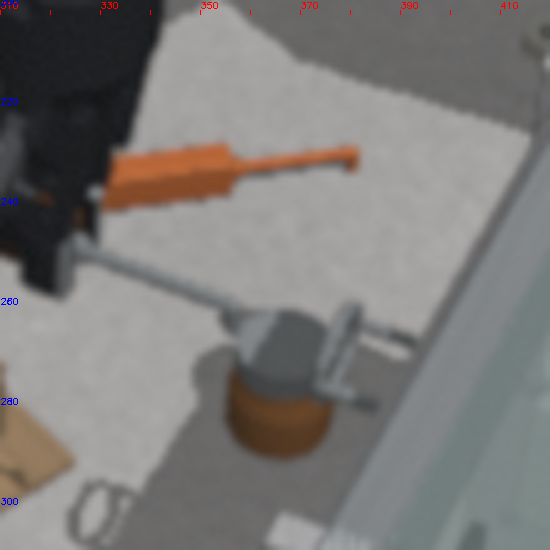

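View pics/c11.png

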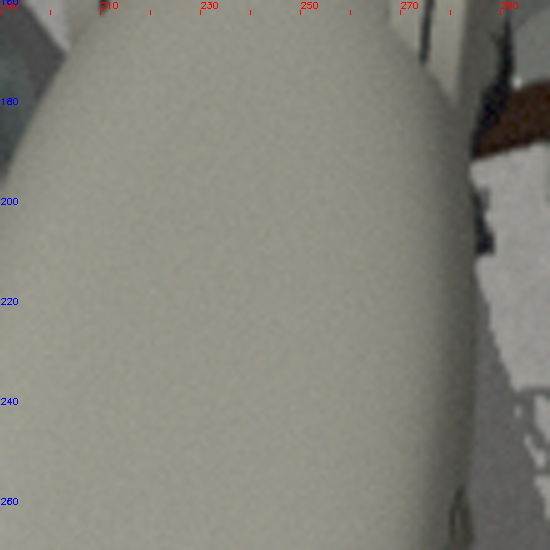

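View pics/top3.png

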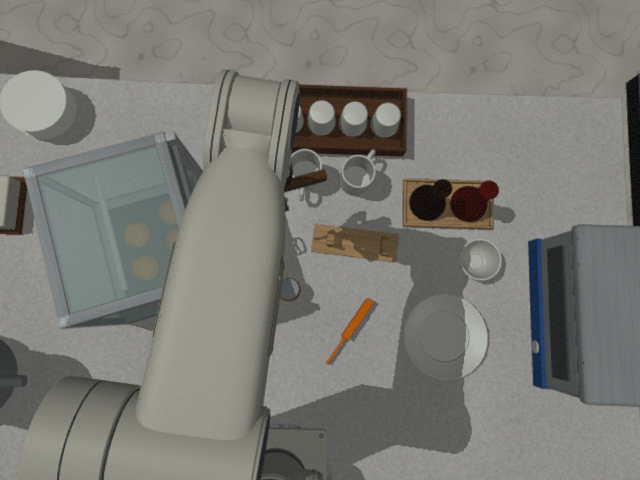

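View pics/scene3.png

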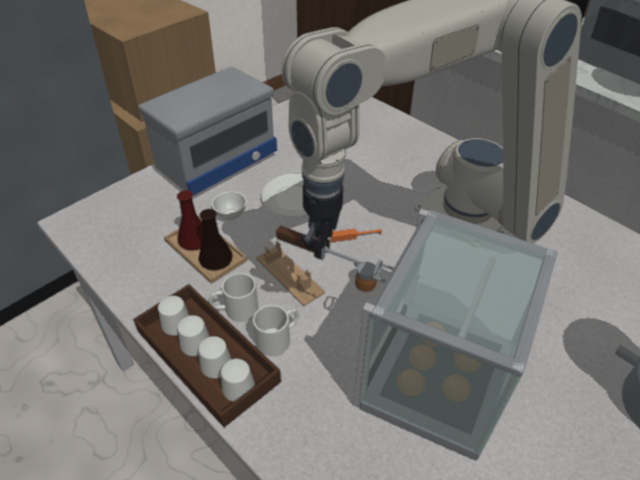

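```bash
cat >> h.py <<'E'
def polepts(s,g=.0187,dz=.0167,pitch=0):
    R=np.array(s['ee_rot']);p=np.array(s['eef_pos'])+[0,0,dz]
    d=np.array([-R[1,0],R[0,0],0]);d/=np.linalg.norm(d);z=np.array([0,0,1.])
    c,sn=np.cos(pitch),np.sin(pitch); d,z=c*d+sn*z,c*z-sn*d
    f=lambda x,zz:p+d*(x-g)+z*zz
    return dict(rod0=f(.03,0),hook=f(.089,0),tiptop=f(.1,.0035),tipax=f(.1,0),toe=f(.1,-.0155))
C=np.array([.5254,.2937]);A=np.radians(108.3);CX=np.array([np.cos(A),np.sin(A),0]);CY=np.array([-np.sin(A),np.cos(A),0])
def ringpts(j,r=.0185,off=np.zeros(3)):
    c=np.array([*C,.285-j])-.176*CX+off
    a=np.linspace(0,2*np.pi,48);return c,np.array([c+r*(np.cos(t)*CY+np.sin(t)*np.array([0,0,1])) for t in a])
def overlay(n,x,y,w,h,k,out,j,im=None,off=np.zeros(3),**kw):
    im=bot.get_image(n) if im is None else im
    c=cv2.resize(im[y:y+h,x:x+w,::-1],None,fx=k,fy=k,interpolation=cv2.INTER_CUBIC)
    q=lambda P:[tuple(int(v) for v in (p-[x,y]+.5)*k) for p in proj(n,P)]
    rc,rp=ringpts(j,off=off)
    for p in q(rp): cv2.circle(c,p,1,(0,255,0),-1)
    P=polepts(bot.observe(),**kw)
    for a,p in zip(P,q(np.array(list(P.values())))): cv2.circle(c,p,3,(0,0,255),1)
    cv2.imwrite(out,c); return {a:np.round(v,4) for a,v in P.items()},rc
E
python3 - <<'E'
from h import *
s=cv2.imread('pics/scene3.png')[:,:,::-1]
print(overlay('scene',310,220,100,80,8,'pics/c12.png',.009,im=s))
E
```

```text
({'rod0': array([0.616 , 0.0194, 0.2779]), 'hook': array([0.5975, 0.0754, 0.2779]), 'tiptop': array([0.5941, 0.0859, 0.2814]), 'tipax': array([0.5941, 0.0859, 0.2779]), 'toe': array([0.5941, 0.0859, 0.2624])}, array([0.58066267, 0.12660112, 0.276     ]))
```

View pics/c12.png

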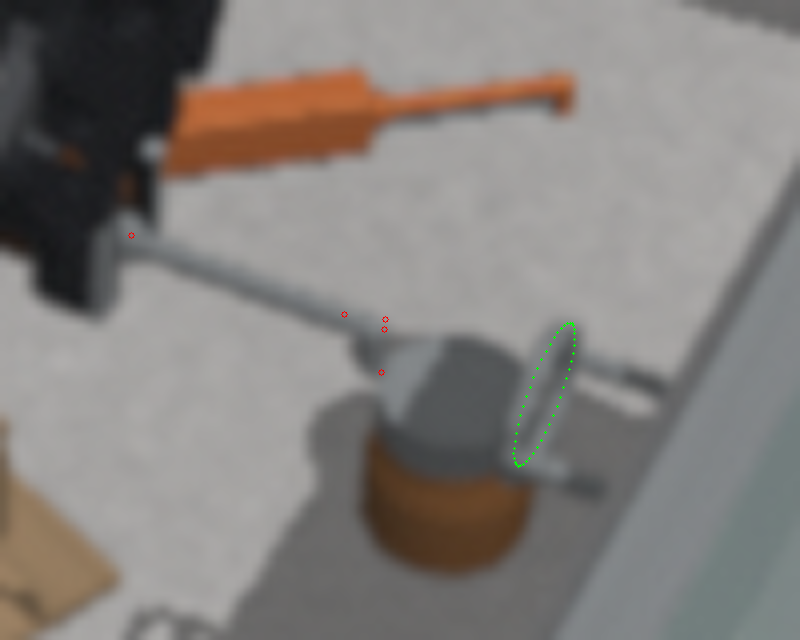

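Run:
```python
from h import *
s=cv2.imread('pics/scene3.png')[:,:,::-1]
print(overlay('scene',320,240,45,36,17,'pics/c13.png',.009,im=s))
```

```text
({'rod0': array([0.616 , 0.0194, 0.2779]), 'hook': array([0.5975, 0.0754, 0.2779]), 'tiptop': array([0.5941, 0.0859, 0.2814]), 'tipax': array([0.5941, 0.0859, 0.2779]), 'toe': array([0.5941, 0.0859, 0.2624])}, array([0.58066267, 0.12660112, 0.276     ]))
```

View pics/c13.png

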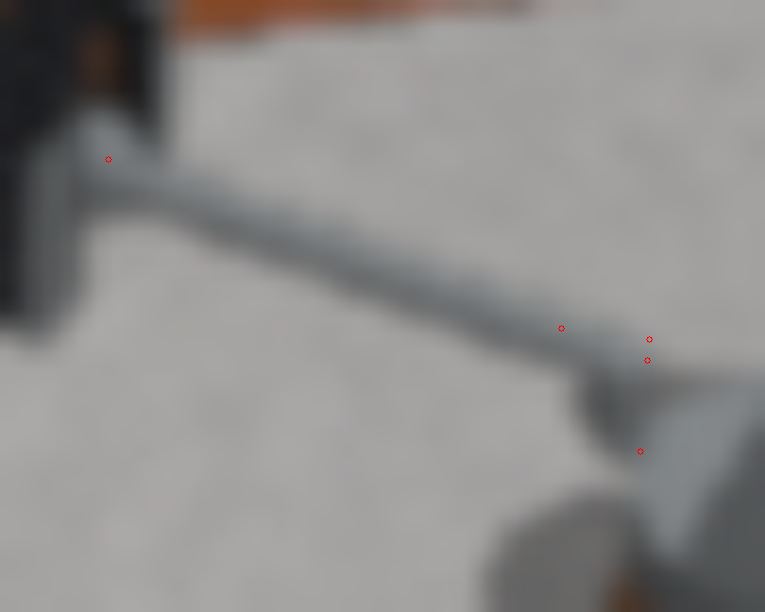

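```bash
python3 -m jog '[[10,[0,0,0.17],0],[10,[-0.105,0.316,0],0],[10,[-0.105,0.316,0],0],[10,[-0.105,0.316,0],0],[10,[0,0,0],0],[10,[0,0,0],0]]'
python3 - <<'E'
from h import *
s=bot.get_image('scene')
print(overlay('scene',330,235,66,50,12,'pics/c14.png',.009,im=s))
E
```

```text
time_s: 5.12
eef_pos: [0.6102, 0.0377, 0.2678]
ee_rot: [[0.949, 0.314, 0.0], [0.314, -0.949, -0.0], [0.0, 0.0, -1.0]]
wrist_force: [-0.7, -0.2, -1.6]
opening: 0.0182
({'rod0': array([0.6068, 0.0481, 0.2845]), 'hook': array([0.5883, 0.1041, 0.2845]), 'tiptop': array([0.5848, 0.1145, 0.288 ]), 'tipax': array([0.5848, 0.1145, 0.2845]), 'toe': array([0.5848, 0.1145, 0.269 ])}, array([0.58066267, 0.12660112, 0.276     ]))
```

View pics/c14.png

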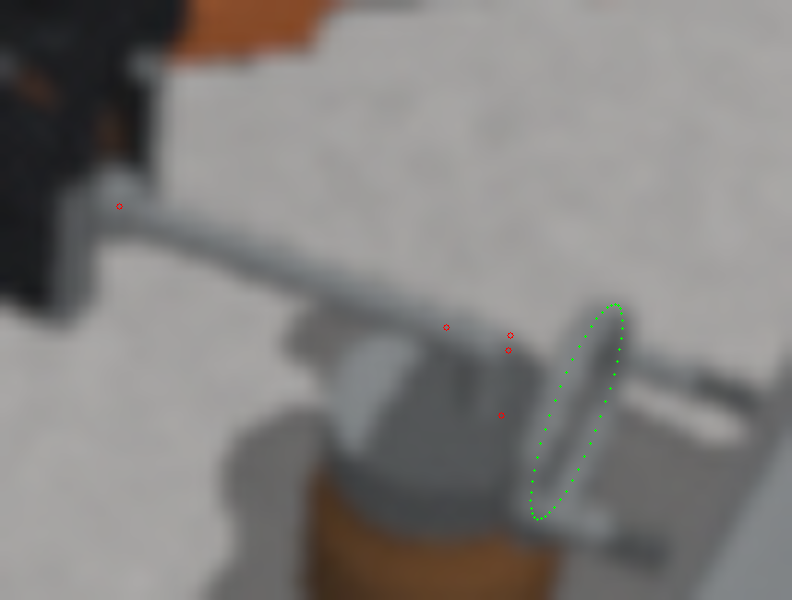

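The toe tip is at scene px about (372,264), 12 mm short of the ring plane, aligned sideways and about 7 mm above the ring's centre. Next I go forward 24 mm.

```bash
python3 -m jog '[[10,[-0.06,0.18,-0.02],0],[10,[-0.06,0.18,0],0],[10,[-0.06,0.18,0],0],[10,[-0.06,0.18,0],0],[10,[0,0,0],0],[10,[0,0,0],0]]'
python3 - <<'E'
from h import *
s=bot.get_image('scene')
print(overlay('scene',340,235,66,50,12,'pics/c15.png',.009,im=s))
E
```

```text
time_s: 5.67
eef_pos: [0.6032, 0.059, 0.267]
ee_rot: [[0.95, 0.314, 0.0], [0.314, -0.95, -0.0], [0.0, 0.0, -1.0]]
wrist_force: [-0.1, 0.3, -1.4]
opening: 0.0177
({'rod0': array([0.5998, 0.0695, 0.2837]), 'hook': array([0.5813, 0.1255, 0.2837]), 'tiptop': array([0.5778, 0.136 , 0.2872]), 'tipax': array([0.5778, 0.136 , 0.2837]), 'toe': array([0.5778, 0.136 , 0.2682])}, array([0.58066267, 0.12660112, 0.276     ]))
```

View pics/c15.png

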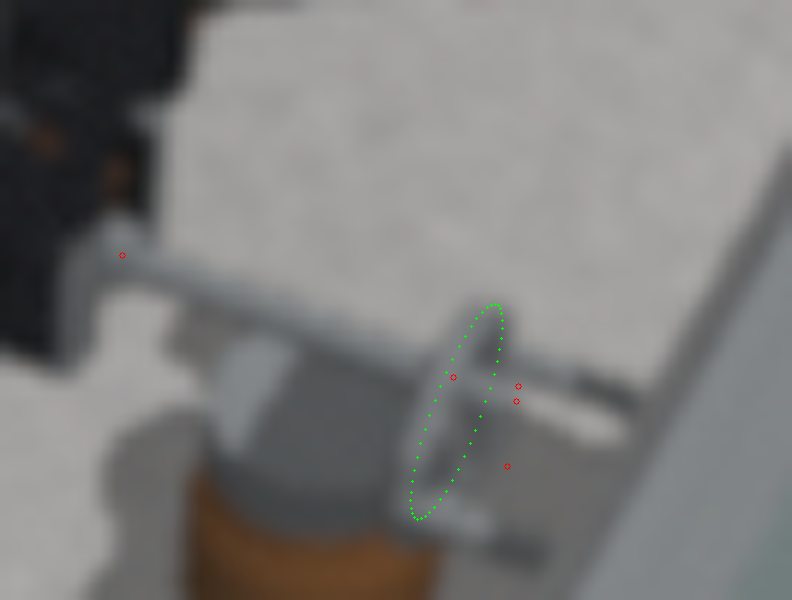

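The rod end shows just past the ring, at about (383,267), with no contact force. Next I lower onto the bottom bar.

```bash
python3 -m jog '[[10,[0,0.03,-0.1],0],[10,[0,0,-0.1],0],[10,[0,0,-0.1],0],[10,[0,0,-0.1],0],[10,[0,0,-0.08],0],[10,[0,0,-0.08],0],[10,[0,0,-0.08],0],[10,[0,0,-0.08],0],[10,[0,0,-0.08],0],[10,[0,0,0],0]]'
python3 - <<'E'
from h import *
s=bot.get_image('scene')
print(overlay('scene',340,235,66,50,12,'pics/c16.png',.015,im=s),bot.observe()['torque'])
E
```

```text
time_s: 6.55
eef_pos: [0.6032, 0.0595, 0.2425]
ee_rot: [[0.95, 0.313, -0.0], [0.313, -0.95, 0.0], [-0.0, -0.0, -1.0]]
wrist_force: [-0.4, -0.1, -0.4]
opening: 0.0184
({'rod0': array([0.5997, 0.0702, 0.2595]), 'hook': array([0.5813, 0.1262, 0.2595]), 'tiptop': array([0.5778, 0.1367, 0.263 ]), 'tipax': array([0.5778, 0.1367, 0.2595]), 'toe': array([0.5778, 0.1367, 0.244 ])}, array([0.58066267, 0.12660112, 0.27      ])) [ 0.03835754 -0.03425517  0.01811565]
```

View pics/c16.png

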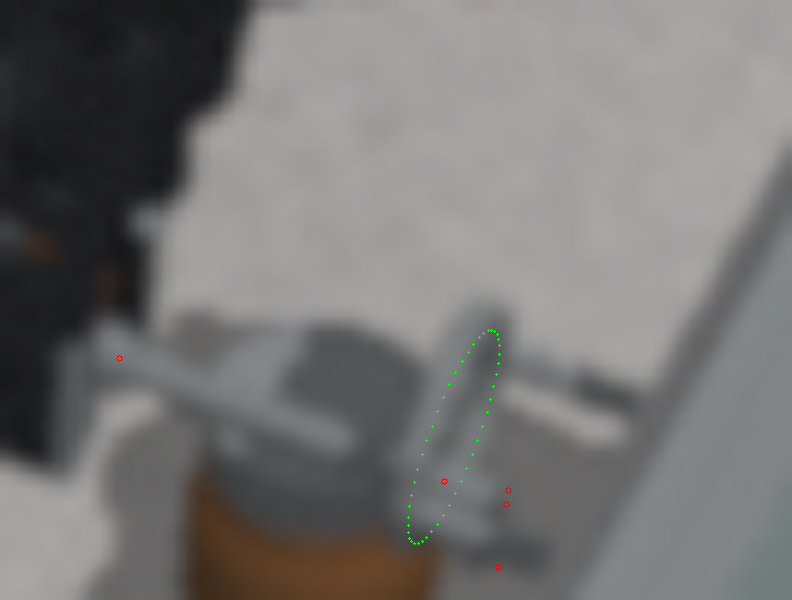

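```bash
python3 -m jog '[[10,[0,0,-0.1],0],[10,[0,0,-0.1],0],[10,[0,0,-0.1],0],[10,[0,0,-0.1],0],[10,[0,0,-0.1],0],[10,[0,0,-0.1],0],[10,[0,0,-0.1],0],[10,[0,0,0],0]]'
python3 - <<'E'
from h import *
s=bot.get_image('scene')
print(overlay('scene',340,235,66,50,12,'pics/c17.png',.03,im=s),bot.observe()['torque'])
E
```

```text
time_s: 7.27
eef_pos: [0.6031, 0.0595, 0.2212]
ee_rot: [[0.95, 0.313, -0.001], [0.313, -0.95, -0.0], [-0.001, -0.0, -1.0]]
wrist_force: [-0.6, -0.3, -0.6]
opening: 0.018
({'rod0': array([0.5996, 0.0702, 0.2382]), 'hook': array([0.5811, 0.1262, 0.2382]), 'tiptop': array([0.5776, 0.1367, 0.2417]), 'tipax': array([0.5776, 0.1367, 0.2382]), 'toe': array([0.5776, 0.1367, 0.2227])}, array([0.58066267, 0.12660112, 0.255     ])) [ 0.11352274 -0.00662808  0.00473146]
```

View pics/c17.png

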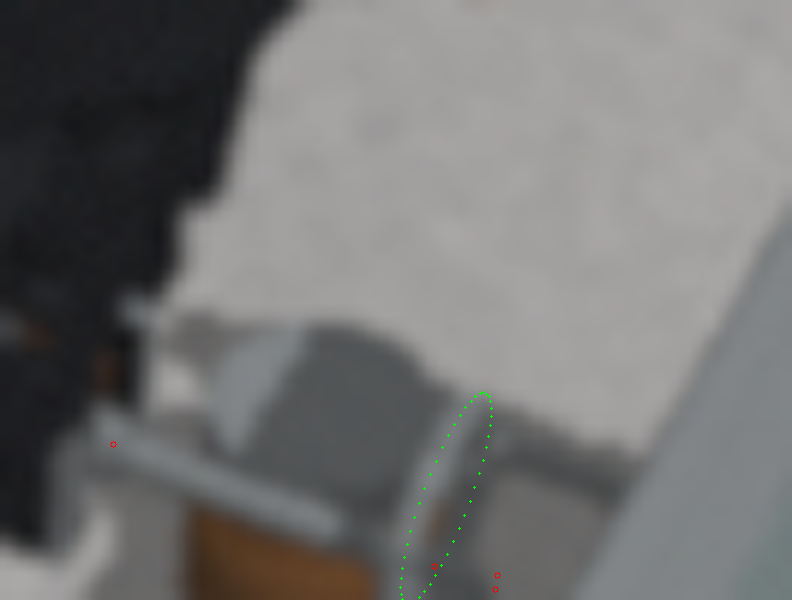

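The ring has followed the pole down (top bar now at about (380,267), joint about 0.03) at low force. I keep drawing down.

```bash
python3 -m jog '[[10,[0,0,-0.1],0],[10,[0,0,-0.1],0],[10,[0,0,-0.1],0],[10,[0,0,-0.1],0],[10,[0,0,-0.1],0],[10,[0,0,-0.1],0],[10,[0,0,-0.1],0],[10,[0,0,-0.1],0],[10,[0,0,-0.1],0],[10,[0,0,0],0]]'
python3 - <<'E'
from h import *
s=bot.get_image('scene')
print(overlay('scene',330,245,80,60,10,'pics/c18.png',.056,im=s),bot.observe()['torque'])
E
```

```text
time_s: 8.15
eef_pos: [0.6032, 0.0594, 0.1943]
ee_rot: [[0.95, 0.313, -0.001], [0.313, -0.95, 0.0], [-0.001, -0.0, -1.0]]
wrist_force: [0.4, 0.8, -0.1]
opening: 0.018
({'rod0': array([0.5997, 0.0702, 0.2112]), 'hook': array([0.5812, 0.1262, 0.2112]), 'tiptop': array([0.5778, 0.1367, 0.2147]), 'tipax': array([0.5778, 0.1367, 0.2112]), 'toe': array([0.5778, 0.1367, 0.1957])}, array([0.58066267, 0.12660112, 0.229     ])) [0.12010947 0.06691772 0.02684708]
```

View pics/c18.png

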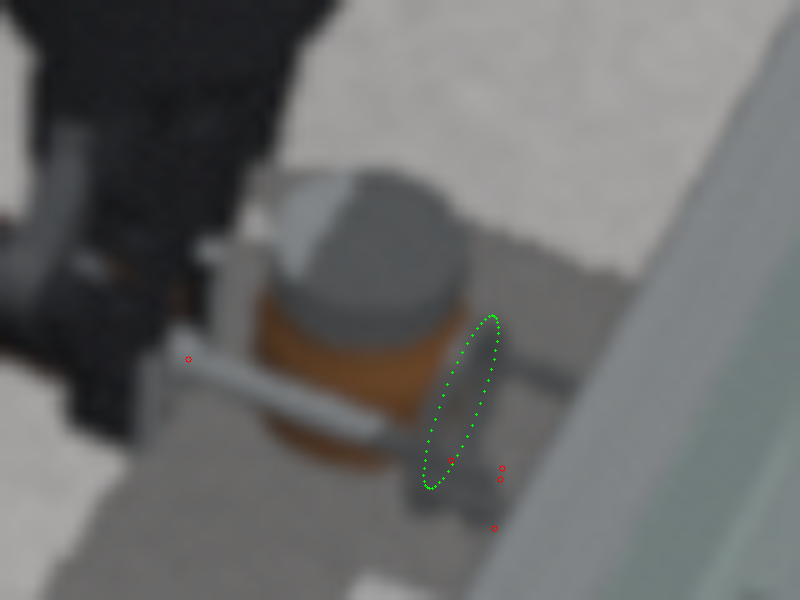

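```bash
python3 -m jog '[[10,[0,0,-0.1],0],[10,[0,0,-0.1],0],[10,[0,0,-0.1],0],[10,[0,0,-0.1],0],[10,[0,0,-0.1],0],[10,[0,0,-0.1],0],[10,[0,0,0],0],[10,[0,0,0],0]]'
python3 - <<'E'
from h import *
s=bot.get_image('scene')
print(overlay('scene',330,255,80,60,10,'pics/c19.png',.075,im=s),bot.observe()['torque'],bot.observe()['wrist_force'])
E
```

```text
time_s: 8.87
eef_pos: [0.6032, 0.0594, 0.1766]
ee_rot: [[0.95, 0.313, -0.001], [0.313, -0.95, -0.0], [-0.001, -0.0, -1.0]]
wrist_force: [-0.2, -0.4, -0.1]
opening: 0.0184
({'rod0': array([0.5997, 0.0702, 0.1934]), 'hook': array([0.5812, 0.1262, 0.1934]), 'tiptop': array([0.5778, 0.1367, 0.1969]), 'tipax': array([0.5778, 0.1367, 0.1934]), 'toe': array([0.5778, 0.1367, 0.1779])}, array([0.58066267, 0.12660112, 0.21      ])) [0.13563982 0.14622192 0.01895837] [-0.77883575  0.5658031  -0.38497152]
```

View pics/c19.png

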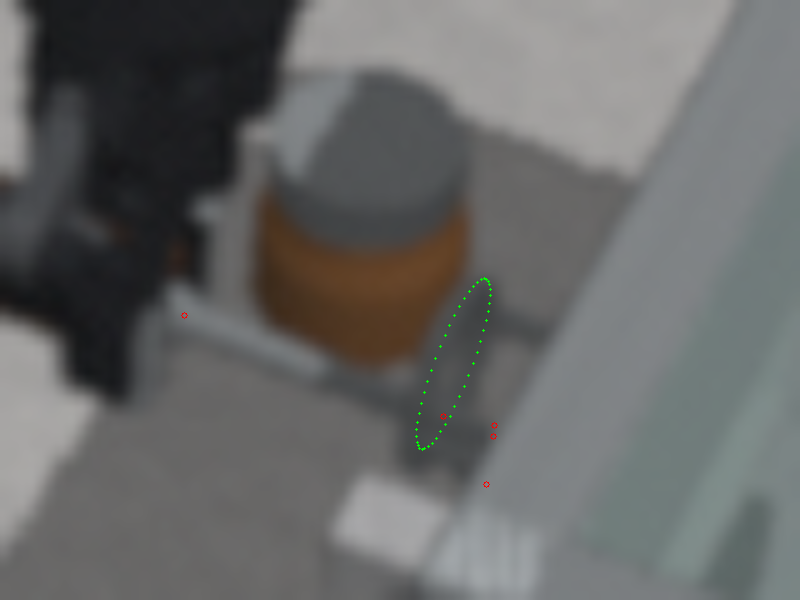

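```bash
python3 -m jog '[[10,[0,0,-0.05],0],[10,[0,0,-0.05],0],[10,[0,0,-0.05],0],[10,[0,0,-0.05],0],[10,[0,0,-0.05],0],[10,[0,0,0],0]]'; python3 -c "
from h import *
o=bot.observe();print(o['wrist_force'],o['torque'])"
```

```text
time_s: 9.42
eef_pos: [0.6033, 0.0594, 0.1692]
ee_rot: [[0.95, 0.313, -0.0], [0.313, -0.95, 0.0], [-0.0, -0.0, -1.0]]
wrist_force: [-0.5, 1.0, 1.7]
opening: 0.0183
[-0.47235557  0.96253246  1.69476637] [0.20548679 0.16551176 0.04674644]
```

```bash
python3 -m jog '[[10,[0,0,-0.05],0],[10,[0,0,-0.05],0],[10,[0,0,-0.05],0],[10,[0,0,0],0]]'; python3 -c "
from h import *
o=bot.observe();print(o['wrist_force'],o['torque'])"
```

```text
time_s: 9.75
eef_pos: [0.6033, 0.0595, 0.1646]
ee_rot: [[0.95, 0.313, -0.0], [0.313, -0.95, 0.0], [-0.0, -0.0, -1.0]]
wrist_force: [-1.1, 0.3, 1.7]
opening: 0.0181
[-1.10531341  0.33359106  1.67337386] [0.2348634  0.22347179 0.08978537]
```

```bash
python3 -m jog '[[10,[0,0,-0.04],0],[10,[0,0,-0.04],0],[10,[0,0,-0.04],0],[10,[0,0,0],0]]'; python3 -c "
from h import *
o=bot.observe();print(o['wrist_force'],o['torque'])
s=bot.get_image('scene')
print(overlay('scene',330,255,80,60,10,'pics/c20.png',.091,im=s))"
```

```text
time_s: 10.08
eef_pos: [0.6033, 0.0595, 0.1611]
ee_rot: [[0.95, 0.313, -0.0], [0.313, -0.95, -0.0], [-0.0, -0.0, -1.0]]
wrist_force: [-0.2, -0.7, 1.4]
opening: 0.0183
[-0.18822637 -0.70424657  1.37232986] [0.28811066 0.23684381 0.05367432]
({'rod0': array([0.5998, 0.0702, 0.1779]), 'hook': array([0.5813, 0.1262, 0.1779]), 'tiptop': array([0.5779, 0.1367, 0.1814]), 'tipax': array([0.5779, 0.1367, 0.1779]), 'toe': array([0.5779, 0.1367, 0.1624])}, array([0.58066267, 0.12660112, 0.194     ]))
```

View pics/c20.png

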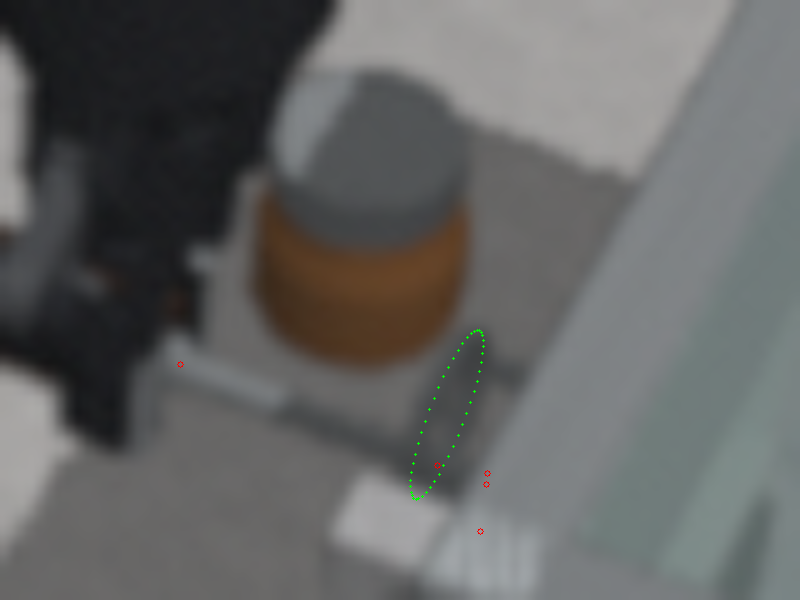

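```bash
python3 -m jog '[[10,[0,0,-0.04],0],[10,[0,0,-0.04],0],[10,[0,0,-0.04],0],[10,[0,0,0],0]]'; python3 -c "
from h import *
o=bot.observe();print(o['wrist_force'],o['torque'])"
```

```text
time_s: 10.47
eef_pos: [0.6033, 0.0595, 0.1575]
ee_rot: [[0.95, 0.313, -0.0], [0.313, -0.95, 0.0], [-0.0, -0.0, -1.0]]
wrist_force: [-1.6, -0.5, 1.3]
opening: 0.018
[-1.60299291 -0.51001313  1.32955157] [0.25294489 0.16195887 0.03296194]
```

```bash
python3 -m jog '[[10,[0,0,-0.03],0],[10,[0,0,-0.03],0],[10,[0,0,-0.03],0],[10,[0,0,0],0]]'; python3 -c "
from h import *
o=bot.observe();print(o['wrist_force'],o['torque'])"
```

```text
time_s: 10.8
eef_pos: [0.6033, 0.0595, 0.1549]
ee_rot: [[0.95, 0.313, -0.0], [0.313, -0.95, 0.0], [-0.0, -0.0, -1.0]]
wrist_force: [-0.6, 0.5, 0.6]
opening: 0.0182
[-0.614095    0.47837453  0.62197153] [0.30697178 0.1749545  0.01726872]
```

```bash
python3 -m jog '[[10,[0,0,-0.03],0],[10,[0,0,-0.03],0],[10,[0,0,-0.03],0],[10,[0,0,0],0]]'; python3 -c "
from h import *
o=bot.observe();print(o['wrist_force'],o['torque'])"
```

```text
time_s: 11.13
eef_pos: [0.6033, 0.0595, 0.1522]
ee_rot: [[0.95, 0.313, -0.0], [0.313, -0.95, 0.0], [-0.0, -0.0, -1.0]]
wrist_force: [0.1, -0.5, 2.1]
opening: 0.0178
[ 0.10029962 -0.51912288  2.13625238] [0.279642   0.24206592 0.05460377]
```

```bash
python3 -m jog '[[10,[0,0,-0.03],0],[10,[0,0,-0.03],0],[10,[0,0,0],0]]'; python3 -c "
from h import *
o=bot.observe();print(o['wrist_force'],o['torque'])
s=bot.get_image('scene')
print(overlay('scene',330,255,80,60,10,'pics/c21.png',.102,im=s))"
```

```text
time_s: 11.38
eef_pos: [0.6034, 0.0595, 0.1509]
ee_rot: [[0.95, 0.313, 0.001], [0.313, -0.95, 0.0], [0.001, 0.0, -1.0]]
wrist_force: [-1.2, -0.0, 6.6]
opening: 0.0181
[-1.17528772 -0.00850603  6.64783652] [0.43381846 0.39869218 0.14175704]
({'rod0': array([0.5999, 0.0702, 0.1676]), 'hook': array([0.5814, 0.1263, 0.1676]), 'tiptop': array([0.578 , 0.1367, 0.1711]), 'tipax': array([0.578 , 0.1367, 0.1676]), 'toe': array([0.578 , 0.1367, 0.1521])}, array([0.58066267, 0.12660112, 0.183     ]))
```

View pics/c21.png

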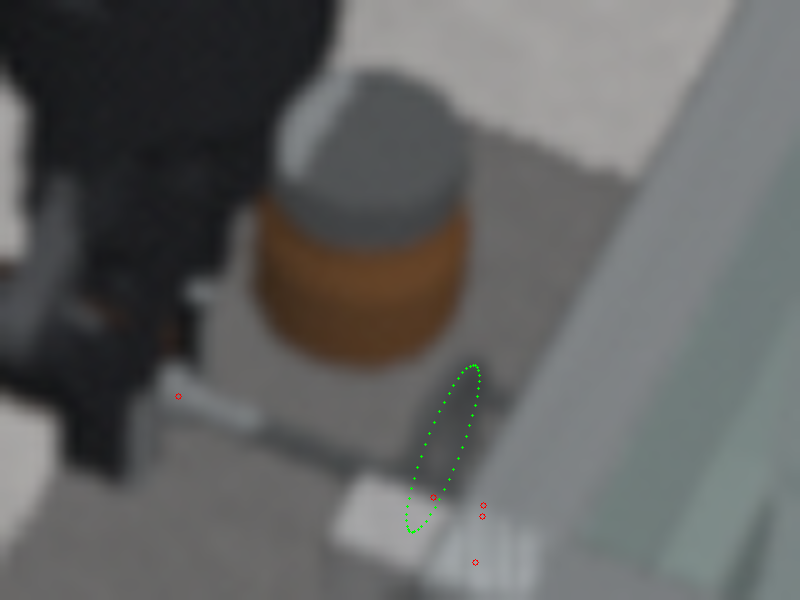

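```bash
python3 -m jog '[[10,[0,0,-0.03],0],[10,[0,0,-0.03],0],[10,[0,0,0],0]]'; python3 -c "
from h import *
o=bot.observe();print(o['wrist_force'],o['torque'])"
```

```text
time_s: 11.68
eef_pos: [0.6036, 0.0595, 0.1495]
ee_rot: [[0.95, 0.313, 0.001], [0.313, -0.95, 0.0], [0.001, 0.0, -1.0]]
wrist_force: [-1.2, -0.8, 7.5]
opening: 0.0181
[-1.20224967 -0.82811335  7.48027307] [0.58463657 0.48599752 0.14110949]
```

```bash
python3 -m jog '[[10,[0,0,-0.03],0],[10,[0,0,-0.03],0],[10,[0,0,0],0]]'; python3 -c "
from h import *
o=bot.observe();print(o['wrist_force'],o['torque'])"
```

```text
time_s: 11.93
eef_pos: [0.6036, 0.0595, 0.1478]
ee_rot: [[0.95, 0.313, 0.001], [0.313, -0.95, 0.0], [0.001, 0.0, -1.0]]
wrist_force: [-1.7, -0.7, 8.1]
opening: 0.0179
[-1.71415807 -0.72021763  8.09896457] [0.59720458 0.6107613  0.13608726]
```

```bash
python3 -c "
from h import *
s=bot.get_image('scene')
print(overlay('scene',330,255,80,60,10,'pics/c22.png',.105,im=s))"
```

```text
({'rod0': array([0.6   , 0.0703, 0.1644]), 'hook': array([0.5815, 0.1263, 0.1644]), 'tiptop': array([0.5781, 0.1367, 0.1679]), 'tipax': array([0.5781, 0.1367, 0.1644]), 'toe': array([0.5781, 0.1367, 0.1489])}, array([0.58066267, 0.12660112, 0.18      ]))
```

View pics/c22.png

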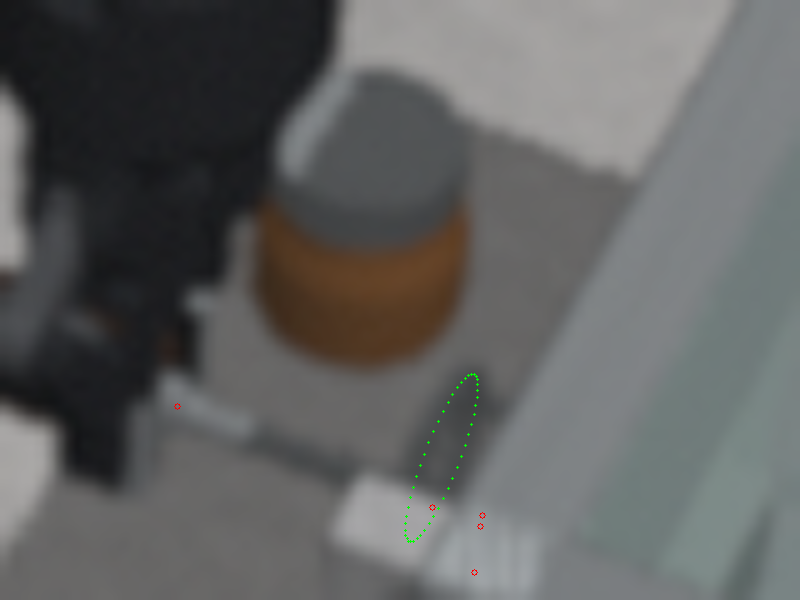

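```bash
python3 -m jog '[[10,[0,0,-0.03],0],[10,[0,0,0],0]]'; python3 -c "
from h import *
o=bot.observe();print(o['wrist_force'],o['torque'])"
```

```text
time_s: 12.15
eef_pos: [0.6036, 0.0595, 0.1468]
ee_rot: [[0.95, 0.313, 0.001], [0.313, -0.95, 0.0], [0.001, 0.0, -1.0]]
wrist_force: [-2.2, -0.7, 8.1]
opening: 0.018
[-2.2427489  -0.69371652  8.1180715 ] [0.57544924 0.57300048 0.09638387]
```

```bash
python3 -m jog '[[10,[0,0,-0.03],0],[10,[0,0,0],0]]'; python3 -c "
from h import *
o=bot.observe();print(o['wrist_force'],o['torque'])"
```

```text
time_s: 12.32
eef_pos: [0.6035, 0.0595, 0.1458]
ee_rot: [[0.95, 0.313, 0.001], [0.313, -0.95, 0.0], [0.001, 0.0, -1.0]]
wrist_force: [-1.8, -0.3, 6.5]
opening: 0.0178
[-1.84981217 -0.29413115  6.50703155] [0.52759948 0.48056482 0.09806686]
```

```bash
python3 -m jog '[[10,[0,0,-0.03],0],[10,[0,0,0],0]]'; python3 -c "
from h import *
o=bot.observe();print(o['wrist_force'],o['torque'])"
```

```text
time_s: 12.48
eef_pos: [0.6035, 0.0595, 0.1448]
ee_rot: [[0.95, 0.313, 0.001], [0.313, -0.95, 0.0], [0.001, 0.0, -1.0]]
wrist_force: [-1.5, -0.9, 6.1]
opening: 0.018
[-1.5335207  -0.87533479  6.1446078 ] [0.49919575 0.43481591 0.13731077]
```

```bash
python3 -m jog '[[10,[0,0,-0.03],0],[10,[0,0,0],0]]'; python3 -c "
from h import *
o=bot.observe();print(o['wrist_force'],o['torque'])"
```

```text
time_s: 12.65
eef_pos: [0.6034, 0.0595, 0.1437]
ee_rot: [[0.95, 0.313, 0.001], [0.313, -0.95, 0.0], [0.001, 0.0, -1.0]]
wrist_force: [-0.2, 0.6, 5.0]
opening: 0.0181
[-0.15160077  0.59998893  5.04448254] [0.44822326 0.36132223 0.03434418]
```

```bash
python3 -m jog '[[10,[0,0,-0.03],0],[10,[0,0,0],0]]'; python3 -c "
from h import *
o=bot.observe();print(o['wrist_force'],o['torque'])"
```

```text
time_s: 12.82
eef_pos: [0.6034, 0.0595, 0.1427]
ee_rot: [[0.95, 0.313, 0.001], [0.313, -0.95, 0.0], [0.001, 0.0, -1.0]]
wrist_force: [-0.9, -0.8, 5.2]
opening: 0.0183
[-0.91304013 -0.77716042  5.19545366] [0.35412276 0.35369902 0.07482021]
```

```bash
python3 -m jog '[[10,[0,0,-0.03],0],[10,[0,0,0],0]]'; python3 -c "
from h import *
o=bot.observe();print(o['wrist_force'],o['torque'])"
```

```text
time_s: 12.98
eef_pos: [0.6034, 0.0595, 0.1416]
ee_rot: [[0.95, 0.313, 0.0], [0.313, -0.95, 0.0], [0.0, 0.0, -1.0]]
wrist_force: [-0.6, -0.7, 3.4]
opening: 0.018
[-0.56367863 -0.72368595  3.39097641] [0.37372381 0.21941461 0.06080193]
```

```bash
python3 -m jog '[[10,[0,0,-0.03],0],[10,[0,0,0],0]]'; python3 -c "
from h import *
o=bot.observe();print(o['wrist_force'],o['torque'])
s=bot.get_image('scene')
print(overlay('scene',330,255,80,60,10,'pics/c23.png',.111,im=s))"
```

```text
time_s: 13.15
eef_pos: [0.6033, 0.0595, 0.1405]
ee_rot: [[0.95, 0.313, -0.0], [0.313, -0.95, -0.0], [-0.0, -0.0, -1.0]]
wrist_force: [-0.2, 0.4, 1.9]
opening: 0.018
[-0.22432795  0.37977723  1.92793194] [0.33866702 0.15283513 0.05444048]
({'rod0': array([0.5998, 0.0702, 0.1572]), 'hook': array([0.5813, 0.1263, 0.1572]), 'tiptop': array([0.5779, 0.1367, 0.1607]), 'tipax': array([0.5779, 0.1367, 0.1572]), 'toe': array([0.5779, 0.1367, 0.1417])}, array([0.58066267, 0.12660112, 0.174     ]))
```

View pics/c23.png

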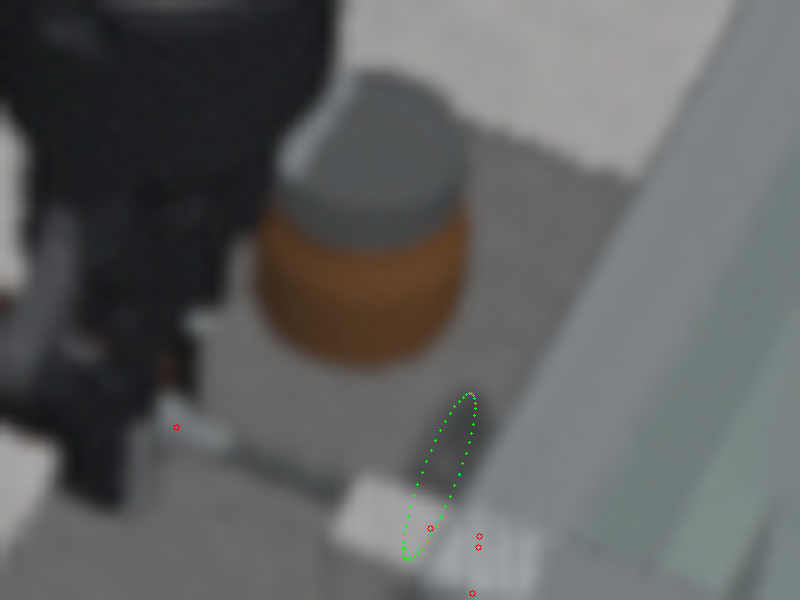

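```bash
python3 -m jog '[[10,[0,0,-0.03],0],[10,[0,0,0],0]]'; python3 -c "
from h import *
o=bot.observe();print(o['wrist_force'],o['torque'])"
```

```text
time_s: 13.37
eef_pos: [0.6033, 0.0595, 0.1395]
ee_rot: [[0.95, 0.313, -0.0], [0.313, -0.95, -0.0], [-0.0, -0.0, -1.0]]
wrist_force: [0.3, 0.5, 0.9]
opening: 0.0182
[0.32907203 0.50257648 0.87242407] [ 0.25640321  0.18421814 -0.00662286]
```

```bash
python3 -m jog '[[10,[0,0,-0.03],0],[10,[0,0,0],0]]'; python3 -c "
from h import *
o=bot.observe();print(o['wrist_force'],o['torque'])"
```

```text
time_s: 13.53
eef_pos: [0.6034, 0.0595, 0.1389]
ee_rot: [[0.95, 0.313, 0.0], [0.313, -0.95, 0.0], [0.0, -0.0, -1.0]]
wrist_force: [-0.5, -0.3, 4.2]
opening: 0.0183
[-0.48865561 -0.34566357  4.24942299] [0.42868859 0.3163418  0.0908277 ]
```

```bash
python3 -m jog '[[10,[0,0,-0.015],0],[10,[0,0,0],0],[10,[0,0,0],0]]'; python3 -c "
from h import *
o=bot.observe();print(o['wrist_force'],o['torque'])"
```

```text
time_s: 13.78
eef_pos: [0.6034, 0.0595, 0.1388]
ee_rot: [[0.95, 0.313, 0.0], [0.313, -0.95, 0.0], [0.0, 0.0, -1.0]]
wrist_force: [-1.5, 0.3, 5.1]
opening: 0.0181
[-1.46903677  0.27880367  5.07453429] [0.42097738 0.42106469 0.06393692]
```

```bash
python3 -m jog '[[10,[0,0,-0.015],0],[10,[0,0,0],0],[10,[0,0,0],0]]'; python3 -c "
from h import *
o=bot.observe();print(o['wrist_force'],o['torque'])
s=bot.get_image('scene')
print(overlay('scene',330,255,80,60,10,'pics/c24.png',.113,im=s))"
```

```text
time_s: 14.03
eef_pos: [0.6035, 0.0595, 0.1385]
ee_rot: [[0.95, 0.313, 0.001], [0.313, -0.95, 0.0], [0.001, 0.0, -1.0]]
wrist_force: [-2.1, -0.7, 7.4]
opening: 0.0181
[-2.05000521 -0.74770508  7.44193876] [0.57476594 0.48795521 0.12758374]
({'rod0': array([0.5999, 0.0702, 0.1552]), 'hook': array([0.5814, 0.1263, 0.1552]), 'tiptop': array([0.578 , 0.1367, 0.1587]), 'tipax': array([0.578 , 0.1367, 0.1552]), 'toe': array([0.578 , 0.1367, 0.1397])}, array([0.58066267, 0.12660112, 0.172     ]))
```

View pics/c24.png

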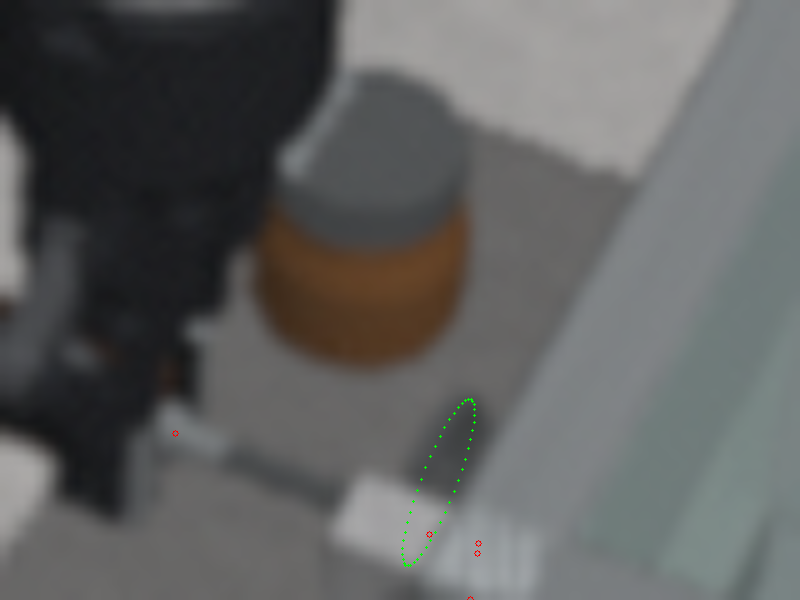

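The force fell from a peak of about 10 N to nearly zero (the catch snapped), then rose stiffly at the stop. The ring's top bar is now at about (376,295). Unhooking: raise 18 mm, then look.

```bash
python3 -m jog '[[10,[0,0,0.05],0],[10,[0,0,0.1],0],[10,[0,0,0.1],0],[10,[0,0,0.1],0],[10,[0,0,0.1],0],[10,[0,0,0.1],0],[10,[0,0,0.07],0],[10,[0,0,0],0]]'; python3 -c "
from h import *
o=bot.observe();print(o['wrist_force'],o['torque'])
s=bot.get_image('scene')
print(overlay('scene',330,255,80,60,10,'pics/c25.png',.113,im=s))"
```

```text
time_s: 14.75
eef_pos: [0.6035, 0.0594, 0.1571]
ee_rot: [[0.95, 0.313, 0.001], [0.313, -0.95, -0.0], [0.001, 0.0, -1.0]]
wrist_force: [0.4, 0.6, -0.7]
opening: 0.0183
[ 0.42613876  0.58574662 -0.70323121] [ 0.08002502  0.0002846  -0.04198579]
({'rod0': array([0.5999, 0.0702, 0.1735]), 'hook': array([0.5814, 0.1263, 0.1735]), 'tiptop': array([0.578 , 0.1367, 0.177 ]), 'tipax': array([0.578 , 0.1367, 0.1735]), 'toe': array([0.578 , 0.1367, 0.158 ])}, array([0.58066267, 0.12660112, 0.172     ]))
```

View pics/c25.png

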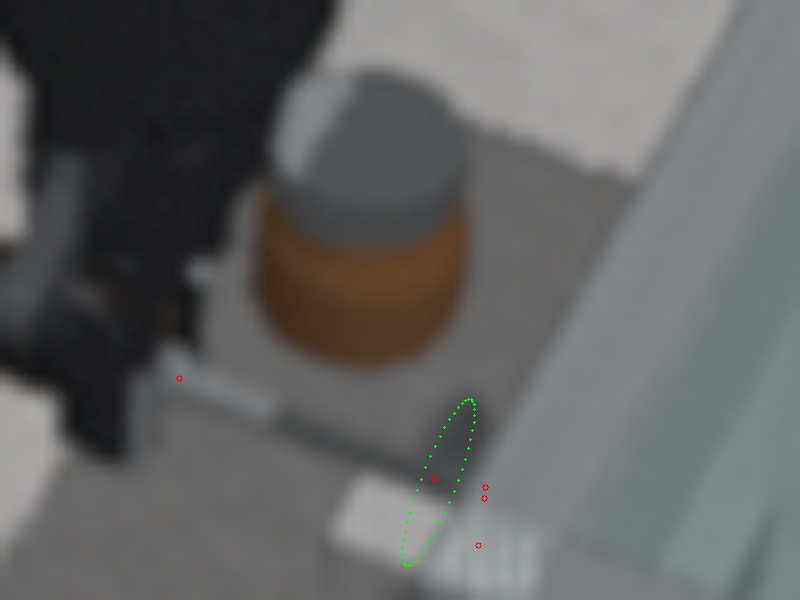

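```bash
python3 -m jog '[[10,[0.026,-0.08,0],0],[10,[0.026,-0.08,0],0],[10,[0.026,-0.08,0],0],[10,[0.026,-0.08,0],0],[10,[0,0,0],0]]'; python3 -c "
from h import *
o=bot.observe();print(o['wrist_force'],o['torque'])"
```

```text
time_s: 15.22
eef_pos: [0.6066, 0.0493, 0.1564]
ee_rot: [[0.95, 0.312, -0.0], [0.312, -0.95, -0.0], [-0.0, 0.0, -1.0]]
wrist_force: [0.6, -0.3, -1.4]
opening: 0.0184
[ 0.64055123 -0.2949467  -1.40779041] [ 0.12245248  0.094896   -0.04194775]
```

```bash
python3 -m jog '[[10,[0.052,-0.158,0],0],[10,[0.052,-0.158,0],0],[10,[0.052,-0.158,0],0],[10,[0.052,-0.158,0],0],[10,[0.052,-0.158,0],0],[10,[0.052,-0.158,0],0],[10,[0.052,-0.158,0],0],[10,[0.052,-0.158,0],0],[10,[0,0,0],0]]'; python3 -c "
from h import *
o=bot.observe();print(o['wrist_force'],o['torque'])
s=bot.get_image('scene')
cv2.imwrite('pics/scene4.png',s[:,:,::-1])
print(overlay('scene',310,235,100,75,8,'pics/c26.png',.113,im=s))"
```

```text
time_s: 15.97
eef_pos: [0.6193, 0.011, 0.1565]
ee_rot: [[0.95, 0.312, 0.0], [0.312, -0.95, -0.0], [-0.0, 0.0, -1.0]]
wrist_force: [-0.0, 0.1, -2.0]
opening: 0.018
[-0.0231496   0.11375924 -1.98686005] [ 0.09474207 -0.01752362 -0.00271883]
({'rod0': array([0.6155, 0.0222, 0.1732]), 'hook': array([0.5971, 0.0782, 0.1732]), 'tiptop': array([0.5937, 0.0887, 0.1767]), 'tipax': array([0.5937, 0.0887, 0.1732]), 'toe': array([0.5937, 0.0887, 0.1577])}, array([0.58066267, 0.12660112, 0.172     ]))
```

View pics/c26.png

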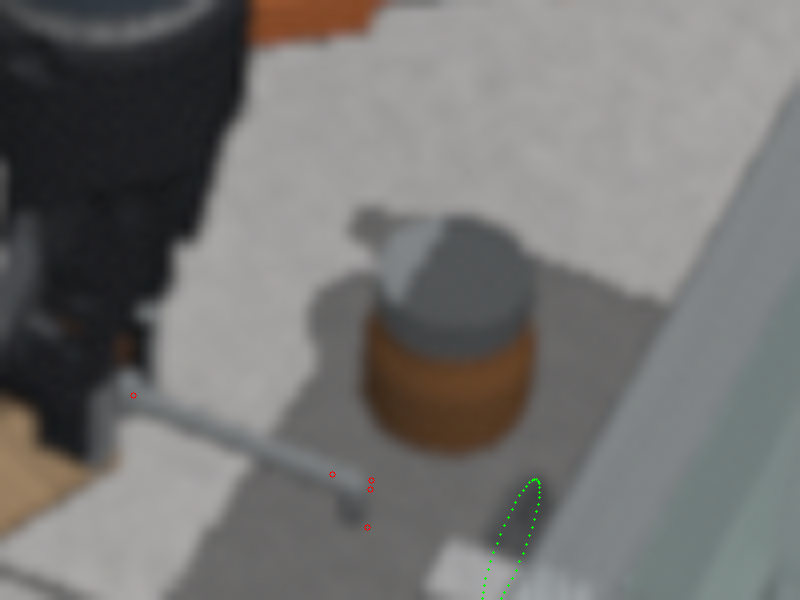

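Pole is clear of the ring (toe at about (354,299)) and the sash stays down. Back to above the rest.

```bash
python3 -m jog '[[10,[-0.1,-0.3,0],-0.25],[10,[-0.25,-0.68,0],-0.49],[10,[-0.25,-0.68,0],-0.49],[10,[-0.25,-0.68,0],-0.49],[10,[-0.25,-0.68,0],-0.49],[10,[-0.25,-0.68,0],-0.49],[10,[-0.25,-0.68,0],-0.49],[10,[-0.25,-0.68,0],-0.49],[10,[-0.16,-0.4,0],-0.24],[10,[0,0,0],0]]'; python3 -c "
from h import *
o=bot.observe();print(o['wrist_force'],o['torque'],o['eef_pos'],o['ee_rot'])
s=bot.get_image('scene')
cv2.imwrite('pics/scene5.png',s[:,:,::-1])"
```

```text
time_s: 16.85
eef_pos: [0.5576, -0.1541, 0.1567]
ee_rot: [[0.995, -0.096, -0.0], [-0.096, -0.995, -0.001], [-0.0, 0.001, -1.0]]
wrist_force: [0.6, 0.6, -1.0]
opening: 0.018
[ 0.63276747  0.60833363 -1.03431848] [ 0.0057262  -0.03163234  0.00826674] [ 0.55764452 -0.15406297  0.1566834 ] [[ 9.95357355e-01 -9.62481797e-02 -1.55126662e-04]
 [-9.62482465e-02 -9.95357233e-01 -5.04623339e-04]
 [-1.05837367e-04  5.17211221e-04 -9.99999861e-01]]
```

View pics/scene5.png

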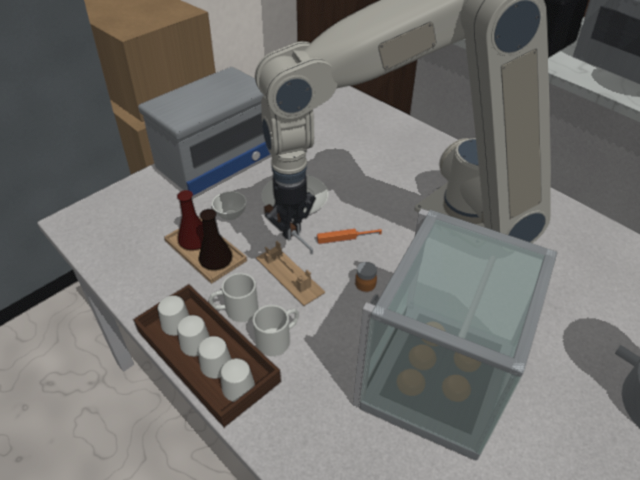

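```bash
python3 -m jog '[[10,[0.03,0.07,-0.4],0.03],[10,[0,0,-0.6],0],[10,[0,0,-0.6],0],[10,[0,0,-0.6],0],[10,[0,0,-0.5],0],[10,[0,0,-0.3],0],[10,[0,0,-0.2],0],[10,[0,0,0],0],[10,[0,0,0],0]]'; python3 -c "
from h import *
o=bot.observe();print(o['wrist_force'],o['torque'])
s=bot.get_image('scene')
print(overlay('scene',250,215,80,75,8,'pics/c27.png',.113,im=s))"
```

```text
time_s: 17.65
eef_pos: [0.5598, -0.1495, 0.061]
ee_rot: [[0.996, -0.088, 0.0], [-0.088, -0.996, -0.0], [0.0, 0.0, -1.0]]
wrist_force: [0.1, 0.1, -1.5]
opening: 0.0182
[ 0.08932615  0.05120933 -1.45759154] [0.01396544 0.01339081 0.03473335]
({'rod0': array([ 0.561 , -0.1385,  0.078 ]), 'hook': array([ 0.5663, -0.0797,  0.078 ]), 'tiptop': array([ 0.5672, -0.0688,  0.0815]), 'tipax': array([ 0.5672, -0.0688,  0.078 ]), 'toe': array([ 0.5672, -0.0688,  0.0625])}, array([0.58066267, 0.12660112, 0.172     ]))
```

View pics/c27.png

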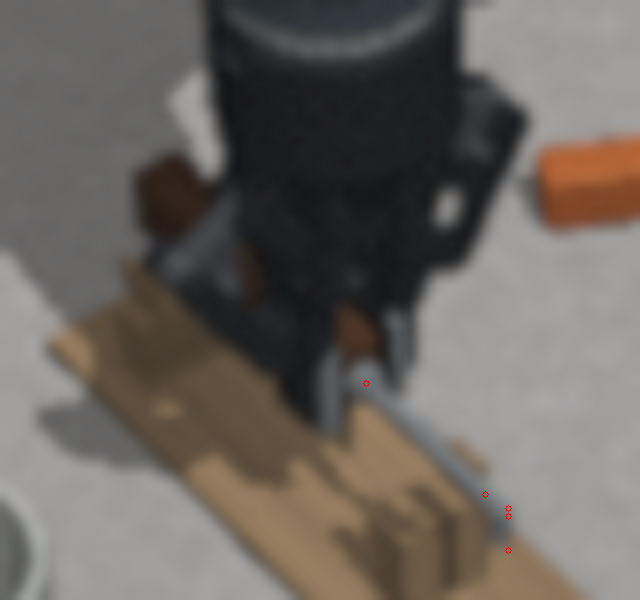

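```bash
python3 -m jog '[[10,[-0.045,-0.075,0],-0.05],[10,[0,0,0],0],[10,[0,0,0],0]]'; python3 -c "
from h import *
o=bot.observe();print(o['eef_pos'],o['ee_rot'][1,0])
s=bot.get_image('scene');cv2.imwrite('pics/scene6.png',s[:,:,::-1])
overlay('scene',285,245,40,50,10,'pics/a.png',.113,im=s)
s0=cv2.imread('pics/scene1.png')[:,:,::-1]
class B: pass
import h
obs=dict(o); obs['eef_pos']=np.array([.5584,-.1518,.0333]); R=np.array([[.996,-.093,0],[-.093,-.996,0],[0,0,-1.]]); obs['ee_rot']=R
class F:
    def observe(self): return obs
    def __getattr__(self,a): return getattr(bot,a)
h.bot=F()
overlay('scene',285,252,40,50,10,'pics/b.png',.113,im=s0)
cv2.imwrite('pics/c28.png',np.hstack([cv2.imread('pics/a.png'),cv2.imread('pics/b.png')]))"
```

```text
time_s: 17.95
eef_pos: [0.5583, -0.1523, 0.0612]
ee_rot: [[0.996, -0.094, 0.001], [-0.094, -0.996, -0.0], [0.001, 0.0, -1.0]]
wrist_force: [-0.6, 0.5, -0.7]
opening: 0.018
[ 0.55833202 -0.15227602  0.06115582] -0.09447759083479958
```

View pics/c28.png

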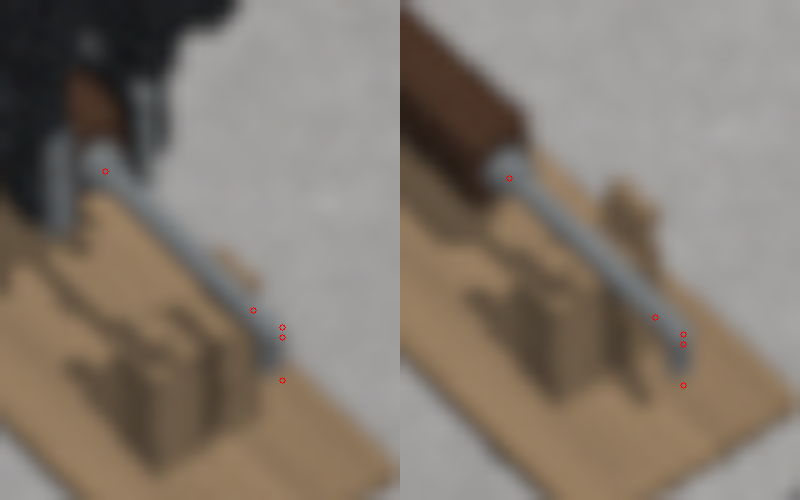

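```bash
python3 -c "
from h import *
o=bot.observe()
s=cv2.imread('pics/scene6.png')
s0=cv2.imread('pics/scene1.png')
obs=dict(o); obs['eef_pos']=np.array([.5584,-.1518,.0333]); obs['ee_rot']=np.array([[.996,-.093,0],[-.093,-.996,0],[0,0,-1.]])
out=[]
for im,ob,x,y in((s,o,255,230),(s0,obs,255,236)):
    p=np.array(ob['eef_pos'])+[0,0,.0167];R=np.array(ob['ee_rot']);d=np.array([-R[1,0],R[0,0],0]);l=np.array([-d[1],d[0],0])
    P=[p+d*(a-.0187)+l*b+np.array([0,0,c]) for a in(-.08,-.03) for b in(-.01,.01) for c in(.013,-.013)]
    c=cv2.resize(im[y:y+40,x:x+40],None,fx=10,fy=10,interpolation=cv2.INTER_CUBIC)
    for q in proj('scene',P): cv2.circle(c,tuple(int(v) for v in (q-[x,y]+.5)*10),3,(0,0,255),1)
    out.append(c)
cv2.imwrite('pics/c29.png',np.hstack(out))"
```

```text
(no output)
```

View pics/c29.png

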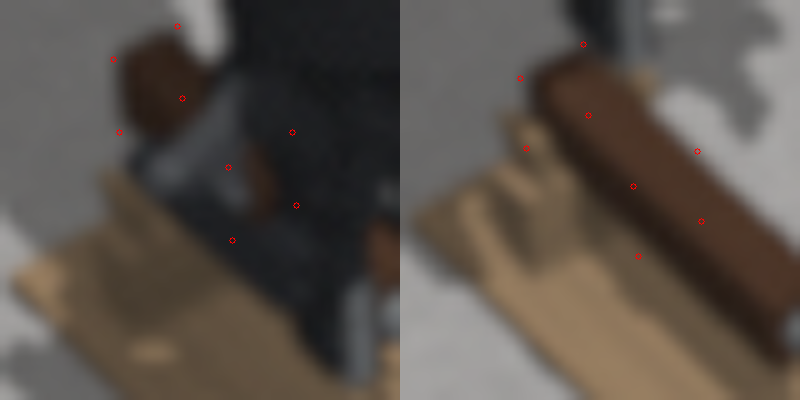

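```bash
python3 -m jog '[[10,[-0.07,0.085,-0.1],0],[10,[0,0,-0.15],0],[10,[0,0,-0.15],0],[10,[0,0,-0.15],0],[10,[0,0,-0.12],0],[10,[0,0,-0.1],0],[10,[0,0,-0.08],0],[10,[0,0,0],0],[10,[0,0,0],0]]'; python3 -c "
from h import *
o=bot.observe();print(o['wrist_force'],o['torque'],o['eef_pos'])
s=bot.get_image('scene');cv2.imwrite('pics/scene7.png',s[:,:,::-1])
crop('scene',250,225,80,80,7,'pics/c30.png',s)"
```

```text
time_s: 18.75
eef_pos: [0.556, -0.1495, 0.0349]
ee_rot: [[0.996, -0.094, -0.0], [-0.094, -0.996, 0.0], [-0.0, -0.0, -1.0]]
wrist_force: [0.3, -0.4, -1.5]
opening: 0.0176
[ 0.30778673 -0.40474059 -1.47970529] [ 0.04215753 -0.05677917 -0.03761488] [ 0.55604431 -0.14947193  0.0349473 ]
```

View pics/c30.png

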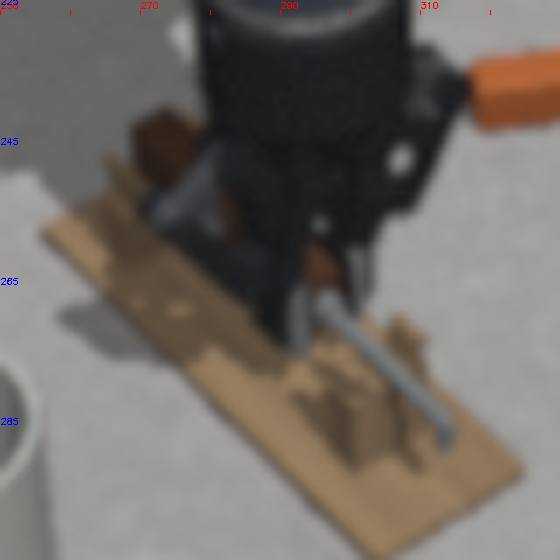

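```bash
python3 -m jog '[[10,[0,0,-0.03],0],[10,[0,0,0],0],[10,[0,0,0],0]]'; python3 -c "
from h import *
o=bot.observe();print(o['wrist_force'],o['torque'],o['eef_pos'])"
```

```text
time_s: 19.05
eef_pos: [0.5561, -0.1495, 0.0343]
ee_rot: [[0.996, -0.094, 0.0], [-0.094, -0.996, -0.0], [0.0, 0.0, -1.0]]
wrist_force: [0.4, -0.0, -1.2]
opening: 0.0183
[ 0.39903769 -0.02430515 -1.16093872] [-0.00470325  0.02825166 -0.00469456] [ 0.55612803 -0.14945813  0.03429772]
```

```bash
python3 -m jog '[[10,[0,0,-0.03],0],[10,[0,0,0],0],[10,[0,0,0],0]]'; python3 -c "
from h import *
o=bot.observe();print(o['wrist_force'],o['torque'],o['eef_pos'])"
```

```text
time_s: 19.3
eef_pos: [0.5562, -0.1495, 0.0333]
ee_rot: [[0.996, -0.094, 0.0], [-0.094, -0.996, -0.0], [0.0, 0.0, -1.0]]
wrist_force: [1.0, -0.9, -1.1]
opening: 0.0182
[ 1.02338443 -0.89821703 -1.14444845] [ 0.00065977 -0.06132958  0.03106339] [ 0.55615944 -0.1494792   0.03334354]
```

```bash
python3 -m jog '[[10,[0,0,-0.03],0],[10,[0,0,0],0],[10,[0,0,0],0]]'; python3 -c "
from h import *
o=bot.observe();print(o['wrist_force'],o['torque'],o['eef_pos'])"
```

```text
time_s: 19.55
eef_pos: [0.5562, -0.1495, 0.0332]
ee_rot: [[0.996, -0.094, 0.001], [-0.094, -0.996, -0.0], [0.001, 0.0, -1.0]]
wrist_force: [-2.3, 0.8, 7.4]
opening: 0.018
[-2.28240445  0.77723089  7.42982169] [ 0.16615878  0.48944201 -0.00779856] [ 0.55618642 -0.14948735  0.03321369]
```

```bash
python3 -m jog '[[10,[0,0,-0.03],0],[10,[0,0,0],0],[10,[0,0,0],0]]'; python3 -c "
from h import *
o=bot.observe();print(o['wrist_force'],o['torque'],o['eef_pos'])"
```

```text
time_s: 19.8
eef_pos: [0.5563, -0.1495, 0.0332]
ee_rot: [[0.996, -0.094, 0.001], [-0.094, -0.996, -0.001], [0.002, 0.001, -1.0]]
wrist_force: [-5.2, 2.6, 15.6]
opening: 0.018
[-5.19278319  2.59853512 15.62618454] [ 0.38816415  1.02976624 -0.10513062] [ 0.55626729 -0.14949157  0.03316015]
```

```bash
python3 -m jog '[[10,[0,0,0.045],0],[10,[0,0,0],0],[20,[0,0,0],0],[22,[0,0,0],0],[25,[0,0,0],0],[30,[0,0,0],0],[40,[0,0,0],0],[55,[0,0,0],0],[55,[0,0,0],0]]' 20; python3 -c "
from h import *
o=bot.observe();print(o['wrist_force'],o['torque'],o['eef_pos'],o['opening'])
s=bot.get_image('scene');cv2.imwrite('pics/scene8.png',s[:,:,::-1])
crop('scene',250,225,80,80,7,'pics/c31.png',s)"
```

```text
time_s: 20.55
eef_pos: [0.556, -0.1495, 0.0327]
ee_rot: [[0.996, -0.094, -0.0], [-0.094, -0.996, 0.0], [-0.0, -0.0, -1.0]]
wrist_force: [0.7, -0.2, -0.4]
opening: 0.0551
[ 0.72020402 -0.16488367 -0.41098826] [ 0.04477971  0.00862018 -0.06746642] [ 0.55604284 -0.1494654   0.03274374] 0.055123545211575135
```

View pics/c31.png

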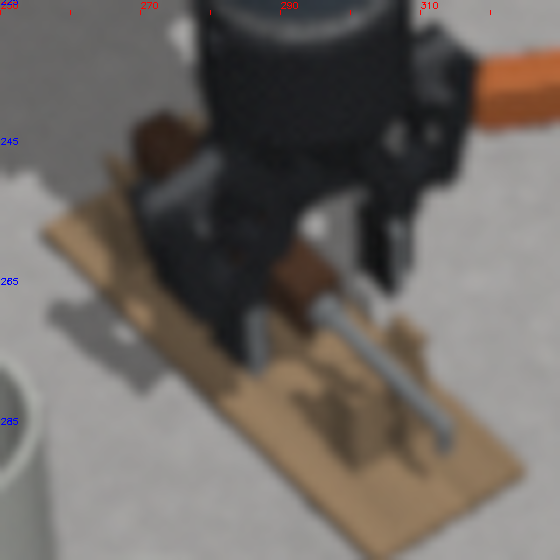

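Released, and the pole is sitting in both saddles. Now straight up, then off to the side for the check.

```bash
python3 -m jog '[[55,[0,0,0.2],0],[55,[0,0,0.4],0],[55,[0,0,0.6],0],[55,[0,0,0.8],0],[55,[0,0,0.9],0],[55,[0,0,0.9],0],[55,[0,0,0.9],0],[55,[0,0,0.9],0],[55,[0,0,0.9],0],[55,[0,0,0.4],0]]'; python3 -m jog '[[55,[-0.5,-0.5,0],0],[55,[-0.8,-0.8,0],0],[55,[-0.8,-0.8,0],0],[55,[-0.8,-0.8,0],0],[55,[-0.8,-0.8,0],0],[55,[-0.8,-0.8,0],0],[55,[-0.8,-0.8,0],0],[55,[-0.4,-0.4,0],0],[55,[0,0,0],0]]'; python3 -c "
from h import *
s=bot.get_image('scene');cv2.imwrite('pics/scene9.png',s[:,:,::-1]);t=bot.get_image('top');cv2.imwrite('pics/top9.png',t[:,:,::-1])
a=[]
for n,nw,old,x,y in(('scene',s,'scene0',245,220),('top',t,'top0',310,215)):
    for im in(cv2.imread('pics/%s.png'%old)[:,:,::-1],nw):
        crop(n,x,y,95,95 if n=='scene' else 50,4,'pics/x.png',im);a.append(cv2.imread('pics/x.png'))
cv2.imwrite('pics/c32.png',np.vstack([np.hstack(a[:2]),np.hstack(a[2:])]))"
```

```text
time_s: 21.43
eef_pos: [0.5566, -0.1497, 0.2441]
ee_rot: [[0.996, -0.094, 0.004], [-0.094, -0.996, -0.002], [0.005, 0.001, -1.0]]
wrist_force: [0.6, 0.1, -0.3]
opening: 0.0551
time_s: 22.18
eef_pos: [0.3829, -0.3225, 0.2404]
ee_rot: [[0.995, -0.098, -0.0], [-0.098, -0.995, -0.001], [-0.0, 0.001, -1.0]]
wrist_force: [0.6, 0.4, -0.3]
opening: 0.0552
```

View pics/c32.png

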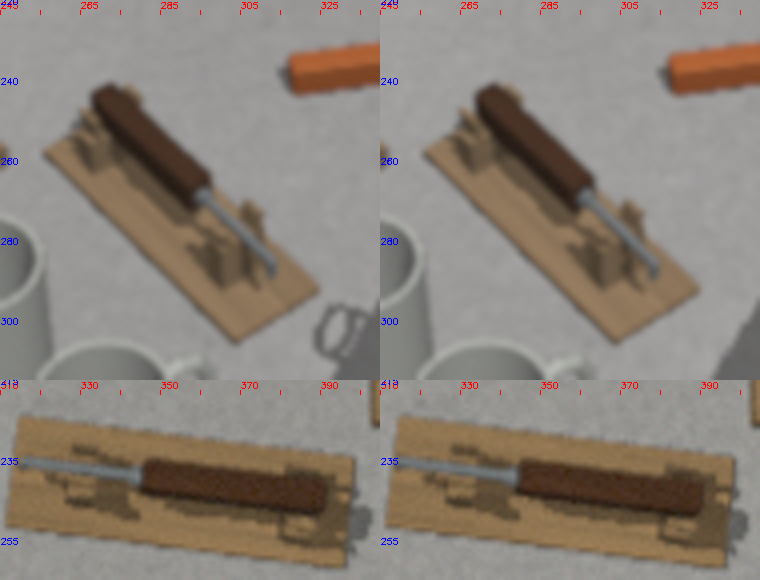

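View pics/top9.png

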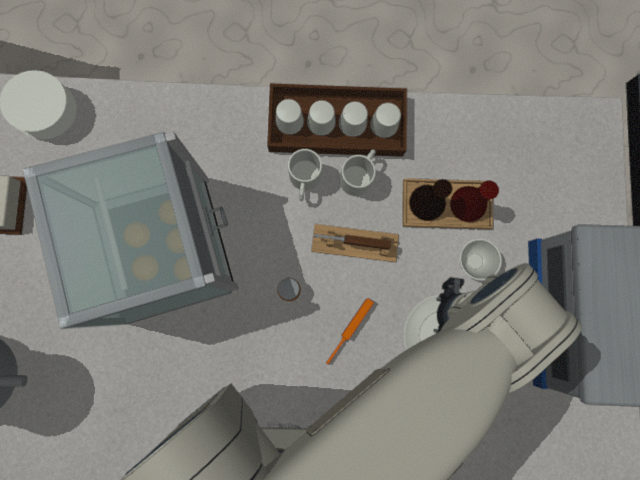

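View pics/scene9.png

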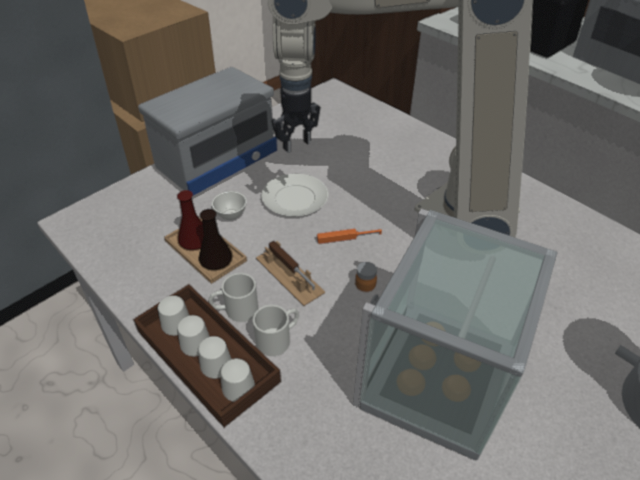

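```bash
python3 -c "
from h import *
for j in(.009,.08,.105,.113,.118): print(j,proj('top',ringpts(j)[0]))
t=cv2.imread('pics/top9.png');t0=cv2.imread('pics/top0.png')
crop('top',195,190,45,45,6,'pics/c33.png',t[:,:,::-1])
s=cv2.imread('pics/scene9.png').astype(int);s0=cv2.imread('pics/scene0.png').astype(int)
d=np.abs(s-s0).sum(2)
for n,(x,y,w,h) in dict(mugs=(205,270,95,85),car=(165,185,80,95),bowl=(210,190,40,32),plate=(260,175,70,42),jar=(352,262,26,30),rest=(255,238,70,70)).items():
    print(n,(d[y:y+h,x:x+w]>90).sum())
print(bot.observe()['time_s'])"
```

```text
0.009 [[215.02149201 206.25322594]]
0.08 [[221.07202848 213.09354527]]
0.105 [[223.02023618 215.29665215]]
0.113 [[223.62546427 215.98112632]]
0.118 [[223.99940156 216.4040395 ]]
mugs 0
car 0
bowl 0
plate 250
jar 14
rest 21
22.2833
```

View pics/c33.png

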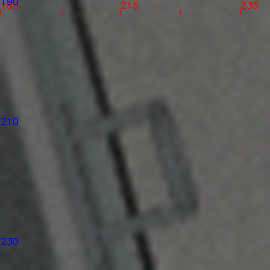

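```bash
python3 -c "
from rig import bot
print(bot.finish_job())"
```

```text
the job is handed in; nothing more can be done
None
```

The warmer is shut and the pole is back on its rest. I handed the job in at about 22 s of the 67 s allowed; no verdict is reported.

I took the dark-handled pole rather than the orange one lying on the counter. I passed it through the ring, lowered it onto the ring's bottom bar and drew the sash down in small steps. The catch's resistance peaked at about 10 N. It then dropped nearly to zero as it snapped, and the sash met the stop at about 9 N. I then unhooked and laid the pole back.

**What the last checks showed:**
- **Sash:** it stayed down after unhooking and for the 7 s until hand-in. In the final top picture the ring sits where it should at about 0.113 m, within the possible shut range.
- **Pole:** it lies in both saddles as before, within about 1 pixel (roughly 1–3 mm) in both views.
- **Crockery, jar and carafes:** in the scene picture the mugs, carafes and bowl are unchanged. The few pixels that differ at the jar are where the raised ring used to show in front of it. The plate area did change, and I took that to be the arm's shadow because the plate looks unmoved.

**What disagreed or could not be checked:**
- The pole had shifted about 2–3 mm in the grip, so I corrected for that before lowering it.
- The pole pressed the rest with about 16 N at most before release.
- The ring bar met the pole about 5 mm lower than my first height estimate.
- The force was read only at the end of each short move, so brief peaks in between were not seen.

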